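# Hang the cleaning baskets on the fold-out hooks of the drip rack

### The job

Get the drip rack ready and hang the cleaning baskets up to drain: slide the lock bar by its black grip all the way to the free end stop, then swing out one hook for each basket as far as it goes and hang the baskets by their bails, one to a hook; a spare hook stays folded flat. When all of them hang, slide the lock bar fully back home so that no hook can move, and leave the jaw models where they are.

Things in the scene. Friction and masses are not known exactly. Their poses are not given: they have to be found in the camera images.
- rack: Low drip rack fixed to the desk: panel 310 mm long, 110 mm high (own x = 36 to 48 mm). Origin at desk height under the middle of its hinge line. Own -x is the front, to which hooks swing out; folded hooks point to +y. Three hinge pins at x = 0, y = +90, 0, -90 mm, each on a 26 mm wide bracket (top z = 112 mm) that reaches from the panel to x = -13 mm.
- hook_1 (a joint): Swing-out hook 1 (pin at rack y = +90 mm). rad: 0 folded flat along the rack, 1.571 straight out to the front (end stop); grows anticlockwise seen from above. Stays where it is left (about 1 N at the knob). With the lock bar home it moves only about 0.1 rad, folded or out; half-way it keeps the bar from going home.
- hook_1_mid (a point): Point on the axis of hook 1's round arm, 34 mm from the hinge pin, 130 mm above the desk; its own y axis points along the arm to the tip. Arm 8 mm thick; a basket is to hang here, between the 20 mm wide hinge boss (top 141 mm above the desk) and the knob.
- hook_1_knob (a point): Upright round knob at the tip of hook 1, 12 mm across, 62 mm from the hinge pin, standing from 126 to 156 mm above the desk; this point is on its axis at 144 mm. Take it here to swing the hook. A bail must be lifted over it.
- hook_2 (a joint): Swing-out hook 2 (pin at rack y = 0 mm). rad: 0 folded flat along the rack, 1.571 straight out to the front (end stop); grows anticlockwise seen from above. Stays where it is left (about 1 N at the knob). With the lock bar home it moves only about 0.1 rad, folded or out; half-way it keeps the bar from going home.
- hook_2_mid (a point): Point on the axis of hook 2's round arm, 34 mm from the hinge pin, 130 mm above the desk; its own y axis points along the arm to the tip. Arm 8 mm thick; a basket is to hang here, between the 20 mm wide hinge boss (top 141 mm above the desk) and the knob.
- hook_2_knob (a point): Upright round knob at the tip of hook 2, 12 mm across, 62 mm from the hinge pin, standing from 126 to 156 mm above the desk; this point is on its axis at 144 mm. Take it here to swing the hook. A bail must be lifted over it.
- hook_3 (a joint): Swing-out hook 3 (pin at rack y = -90 mm). rad: 0 folded flat along the rack, 1.571 straight out to the front (end stop); grows anticlockwise seen from above. Stays where it is left (about 1 N at the knob). With the lock bar home it moves only about 0.1 rad, folded or out; half-way it keeps the bar from going home.
- hook_3_mid (a point): Point on the axis of hook 3's round arm, 34 mm from the hinge pin, 130 mm above the desk; its own y axis points along the arm to the tip. Arm 8 mm thick; a basket is to hang here, between the 20 mm wide hinge boss (top 141 mm above the desk) and the knob.
- hook_3_knob (a point): Upright round knob at the tip of hook 3, 12 mm across, 62 mm from the hinge pin, standing from 126 to 156 mm above the desk; this point is on its axis at 144 mm. Take it here to swing the hook. A bail must be lifted over it.
- lock_bar (a joint): Lock bar of the rack, sliding along the rack's y axis on top of the panel. In m: 0 home (hooks locked), 0.045 free (end stop, hooks can swing). Grows towards rack -y. About 1.5 N to move, stays where it is left. A tall milling machine stands only a few cm behind the panel: keep the gripper clear of it.
- lock_grip (a point): Black upright grip of the lock bar: 30 mm along rack x, 12 mm along rack y (the sliding direction), from 125 to 159 mm above the desk, in the line of the panel at rack x = 42 mm; this point is 147 mm above the desk, on its middle.
- basket_a: Small steel cleaning basket that stands on its flat underside: open box 44 mm (own x) by 60 mm (own y), 34 mm high, 150 g, most of it in the heavy floor, with a rigid arched bail, in all 117 mm high. Origin at the centre of its underside, z up. Two or three baskets are present at a start; absent ones read None.
- basket_a_centre (a point): Centre of basket a, 58.5 mm above its underside (in the open space within the bail). The bail is 8 mm thick along own x: two posts at own y = +-27.5 mm carry a flat top plate 54 mm wide (own y) from 95 to 117 mm above the underside, to be gripped from above across its 8 mm.
- basket_a_bail (a point): The middle of the under-edge of basket a's bail, 93 mm above its underside, where it rests on a hook. The under-edge is a shallow roof shape, highest in the middle; the opening is 50 mm wide. Hung, this point is about 4 mm above the axis of the hook's arm.
- basket_b: Small steel cleaning basket that stands on its flat underside: open box 44 mm (own x) by 60 mm (own y), 34 mm high, 150 g, most of it in the heavy floor, with a rigid arched bail, in all 117 mm high. Origin at the centre of its underside, z up. Two or three baskets are present at a start; absent ones read None.
- basket_b_centre (a point): Centre of basket b, 58.5 mm above its underside (in the open space within the bail). The bail is 8 mm thick along own x: two posts at own y = +-27.5 mm carry a flat top plate 54 mm wide (own y) from 95 to 117 mm above the underside, to be gripped from above across its 8 mm.
- basket_b_bail (a point): The middle of the under-edge of basket b's bail, 93 mm above its underside, where it rests on a hook. The under-edge is a shallow roof shape, highest in the middle; the opening is 50 mm wide. Hung, this point is about 4 mm above the axis of the hook's arm.
- basket_c: Small steel cleaning basket that stands on its flat underside: open box 44 mm (own x) by 60 mm (own y), 34 mm high, 150 g, most of it in the heavy floor, with a rigid arched bail, in all 117 mm high. Origin at the centre of its underside, z up. Two or three baskets are present at a start; absent ones read None.
- basket_c_centre (a point): Centre of basket c, 58.5 mm above its underside (in the open space within the bail). The bail is 8 mm thick along own x: two posts at own y = +-27.5 mm carry a flat top plate 54 mm wide (own y) from 95 to 117 mm above the underside, to be gripped from above across its 8 mm.
- basket_c_bail (a point): The middle of the under-edge of basket c's bail, 93 mm above its underside, where it rests on a hook. The under-edge is a shallow roof shape, highest in the middle; the opening is 50 mm wide. Hung, this point is about 4 mm above the axis of the hook's arm.
- model_white_lower: Bystander, to be left alone: loose white plaster jaw model 42x64x31 mm; origin at the centre of its underside.
- model_blue_wax_a: Bystander, to be left alone: loose tan jaw model with a bit of blue wax 55x61x39 mm; origin at the centre of its underside.
- model_ivory_seg: Bystander, to be left alone: loose ivory jaw model 58x62x34 mm; origin at the centre of its underside.
Mind the look-alikes: they are no part of the job. What is shaped like the basket_a but red is not meant.

How it is judged:
By the outcome, as a careful person would: the job done as asked, in the order asked, and still so for the second after the job is handed in, with the robot touching nothing.
Of basket_a, basket_b, basket_c only 2 to 3 are there at a start; the rules pass over those that are not, and their reading is None.
At some moment in a run one of basket_a, basket_b, basket_c may be knocked a few centimetres aside while the robot is not near it.
Once in a run the grip may slacken for a moment while it holds something.
It also fails if it takes over 210 s, if anything falls off the work surface, if the arm or the gripper's body presses on something with over 40 N, if the wrist force passes 120 N, or if a joint passes its speed limit or range.

### The arm

A 7-joint arm with a two-finger parallel gripper is mounted at the origin on a cart in front of the work surface, level with it; the furniture and walls round the work are solid. World frame = base frame: x ahead of the robot, y to its left, z up, the work surface at z = 0. Lengths are in mm, angles in rad, forces in N, time in s.
With the tool pointing down it reaches from about 400 to 875 mm from the base axis. Payload 4.4 kg.
Tool frame: the origin (TCP) lies midway between the tips of the shut fingers; the grasp point (between the pads) lies 19 mm behind it (ctrl.grip_point_offset is the distance from the TCP to the grasp point, in mm); z points along the fingers, y is the direction in which the jaws open and shut (so a half turn about z gives the same grasp; the last joint's range is limited). The gripper opens to 85 mm and grips with 20 to 120 N. Pads are 22 mm wide; open, the fingers measure 114 mm over their backs; the gripper's body (76 mm by 85 mm) begins 54 mm behind the grasp point. The pads swing forward as they close: fully open they stand 13 mm farther back than shut.
Start: joints at [1.248, 0.628, 0.038, 1.517, -0.027, 0.996, -0.02], TCP at [165.12, -628.692, 197.813] pointing down, gripper open.
Joint ranges: [-3.06, 3.06], [-0.37, 2.12], [-1.25, 1.32], [0.18, 2.47], [-1.1, 4.24], [0.23, 1.98], [-2.94, 2.94]. Speed limits (rad/s): [2.57, 2.57, 3.14, 3.14, 3.14, 3.14, 3.14].

### API

Orientations are given as [roll, pitch, yaw] about the fixed x, y, z axes, in that order (R = Rz(yaw) Ry(pitch) Rx(roll)).
In Python, from cell import ctrl, imaging, models gives the robot as it stands. The module is installed in compiled form; this text tells all that it offers.
- The arm moves only by the tool drive_tool, never from a script. Its argument "deltas" is text: rows parted by semicolons, each of 5 numbers parted by spaces: the shift along the tool's x, y, z in m, then the turn about the tool's z in degrees, then the finger opening in m, from 0 to 0.0854. A call has 1 to 12 rows; each row is the pose to reach, as a shift and turn from the pose commanded when the call began, along the tool's axes at that moment; what a row does not reach only later rows make up. A row lasts 1/8 s, in which the tool goes at most 62.5 mm and 10.7 degrees, less where a joint would pass 70% of its speed; a pose out of reach is approached as far as the arm can. A call with a gripper value outside its range is refused whole. The fingers move at their own pace and stop on an object; the grip force is fixed at half the most. Time passes only in rows, so rows that repeat a pose let the fingers close. It gives the time, the measured TCP pose, the force and the opening at its end, in the units of the state.
- ctrl.read_state(): the state, without advancing time (a new reading comes with each control period).
- imaging.get_image(name): name is "side" or "top"; returns a dict with "color" (420x560x3 uint8, red, green, blue), "range_z" (420x560 float32, mm along the optical axis (not along the pixel's ray), 0 where there is no reading), "vfov" (degrees; the focal length in pixels is half the picture's height over the tangent of half this angle, whatever the lens; pixels are square), "cx", "cy" (the principal point, pixels), "extrinsics" (4x4, takes a point from camera to world coordinates). Camera axes: x right, y down, z forward; pixel columns grow to the right and rows downward; lengths in mm; the calibration is good to about 2 mm. A picture is of the moment at which its call begins.
- ctrl.finish_job(): hands the job in, once; it reports no verdict.
Trained networks look in a picture, given as the dict that the camera call returned (one of the last four; its "shot" number tells which), for a name from the list of things; names that differ only in an ending like _2 or _b are one class to them, and where a whole thing is asked for, a point or a joint stands for the part that bears it (a point fixed in the world has none). Each returns a list of dicts, best first, with "score" (0 to 1); they miss things now and then, are a little off and sometimes report something else, mostly with a low value. They report only what shows in the picture. A call takes as long as a camera call. They do not tell look-alikes from the thing itself.
- models.spot_in(picture, thing): "point" ([column, row] in pixels, amid what is visible of it).
- models.landmark_of(picture, thing): "point" ([column, row] in pixels: a listed point, or the origin of a listed thing).
The state is a dict: "clock": time; "qpos": joint angles; "qd": joint speeds; "tau": joint torques, N m; "eef_pos": TCP position; "tool_rot": TCP orientation; "force": force on the tool from outside, world axes, zero at the start; "torque": the same for the moment, N m; "width": finger opening in mm.
Only numpy, scipy, OpenCV 4.12 (cv2) and the standard library are available. Lean on these libraries where they do the work, as an engineer would, in place of code of your own. Each camera call takes 0.05 s, during which the arm holds its last target.

## Working session

There is one attempt and no reset: what is moved stays moved. The work goes in short steps, Python scripts to look and compute and a tool call to move; the robot and the scene stay as the last step left them, time stands still between calls to the robot, and variables do not carry over. Pictures are saved under pics/ and viewed, and the job is handed in when it is done.

Besides the shell and the picture viewer there is one more tool, called after ">>>" by a JSON object that holds its "fn" and its "kwargs". drive_tool: Moves the arm, as the interface text tells. Its arguments: {"type":"object","properties":{"deltas":{"type":"string"}},"required":["deltas"]}

```bash
mkdir -p pics; cat > h.py <<'E'
import numpy as np,cv2
from cell import ctrl,imaging,models
def K(p):
    h=p["color"].shape[0]; return h/2/np.tan(np.radians(p["vfov"])/2)
def toworld(p,u,v,z):
    f=K(p); c=np.array([(u-p["cx"])/f*z,(v-p["cy"])/f*z,z,1]); return (np.array(p["extrinsics"])@c)[:3]
def ray_z(p,u,v,zw):
    E=np.array(p["extrinsics"]);f=K(p); d=E[:3,:3]@np.array([(u-p["cx"])/f,(v-p["cy"])/f,1]); o=E[:3,3]
    return o+d*(zw-o[2])/d[2]
def proj(p,X):
    E=np.linalg.inv(np.array(p["extrinsics"]));c=E@np.append(X,1);f=K(p); return c[0]/c[2]*f+p["cx"],c[1]/c[2]*f+p["cy"],c[2]
def cloud(p):
    z=p["range_z"];h,w=z.shape;u,v=np.meshgrid(np.arange(w),np.arange(h));f=K(p)
    c=np.stack([(u-p["cx"])/f*z,(v-p["cy"])/f*z,z,np.ones_like(z)],-1); W=(c@np.array(p["extrinsics"]).T)[...,:3]; W[z<=0]=np.nan; return W
def save(p,n,crop=None,s=1):
    im=p["color"][...,::-1]
    if crop: im=im[crop[1]:crop[3],crop[0]:crop[2]]
    cv2.imwrite(f"pics/{n}.png",cv2.resize(im,None,fx=s,fy=s,interpolation=cv2.INTER_CUBIC))
E
python3 - <<'E'
from h import *
np.set_printoptions(precision=2,suppress=True)
print(ctrl.read_state(),ctrl.grip_point_offset)
for n in("top","side"):
    p=imaging.get_image(n);save(p,n+"0",s=1.4);print(n,p["vfov"],p["cx"],p["cy"],np.array(p["extrinsics"]))
    for t in["rack","hook_1","hook_1_knob","hook_1_mid","lock_grip","basket_a","basket_a_bail","basket_a_centre","model_white_lower","model_blue_wax_a","model_ivory_seg"]:
        print(t,"LM",[(np.round(d["point"]).astype(int).tolist(),round(d["score"],2)) for d in models.landmark_of(p,t)][:6],"SP",[(np.round(d["point"]).astype(int).tolist(),round(d["score"],2)) for d in models.spot_in(p,t)][:6])
E
```

```text
{'clock': 0.0, 'qpos': array([ 1.25,  0.63,  0.04,  1.52, -0.03,  1.  , -0.02]), 'qd': array([-0., -0., -0.,  0., -0.,  0., -0.]), 'tau': array([ -0.  , -56.34,   1.23, -19.34,   0.01,   0.01,   0.  ]), 'eef_pos': array([ 164.95, -628.01,  196.89]), 'tool_rot': array([-3.14,  0.  ,  0.26]), 'force': array([ 0.29, -0.1 ,  0.89]), 'torque': array([ 0.01, -0.01,  0.06]), 'width': 85.51399959423573} 18.700000000000003
top 48.667487640874555 282.75610705251717 217.539944568996 [[   0.     -0.98    0.19  331.37]
 [  -1.     -0.01   -0.01 -411.94]
 [   0.01   -0.19   -0.98 1102.06]
 [   0.      0.      0.      1.  ]]
rack LM [([214, 219], 0.6)] SP [([199, 220], 0.97)]Traceback (most recent call last):
  File "<stdin>", line 7, in <module>
ValueError: it knows: basket, basket_a_bail, basket_a_centre, basket_b_bail, basket_b_centre, basket_c_bail, basket_c_centre, hook_1_knob, hook_1_mid, hook_2_knob, hook_2_mid, hook_3_knob, hook_3_mid, lock_grip,
```

```bash
python3 - <<'E'
from h import *
np.set_printoptions(precision=2,suppress=True)
f=lambda L:[(np.round(d["point"]).astype(int).tolist(),round(d["score"],2)) for d in L][:6]
for n in("top","side"):
    p=imaging.get_image(n);save(p,n+"0",s=1.4);print(n,p["vfov"],p["cx"],p["cy"],np.array(p["extrinsics"]))
    for t in["rack","hook_1","hook_1_knob","hook_1_mid","lock_grip","basket_a","basket_a_bail","basket_a_centre","model_white_lower","model_blue_wax_a","model_ivory_seg"]:
        for m in("landmark_of","spot_in"):
            try: print(t,m,f(getattr(models,m)(p,t)))
            except Exception as e: print(t,m,str(e)[:300])
print(ctrl.read_state()["clock"])
E
```

```text
top 48.667487640874555 282.75610705251717 217.539944568996 [[   0.     -0.98    0.19  331.37]
 [  -1.     -0.01   -0.01 -411.94]
 [   0.01   -0.19   -0.98 1102.06]
 [   0.      0.      0.      1.  ]]
rack landmark_of [([215, 220], 0.6)]
rack spot_in [([199, 219], 0.81)]
hook_1 landmark_of it knows: basket, basket_a_bail, basket_a_centre, basket_b_bail, basket_b_centre, basket_c_bail, basket_c_centre, hook_1_knob, hook_1_mid, hook_2_knob, hook_2_mid, hook_3_knob, hook_3_mid, lock_grip, 
hook_1 spot_in [([204, 214], 0.57), ([212, 173], 0.54), ([198, 256], 0.5)]
hook_1_knob landmark_of [([195, 279], 0.68), ([272, 205], 0.44)]
hook_1_knob spot_in [([198, 255], 0.73), ([308, 239], 0.38)]
hook_1_mid landmark_of [([199, 264], 0.61), ([241, 164], 0.58), ([270, 210], 0.53)]
hook_1_mid spot_in [([199, 254], 0.5), ([321, 179], 0.15)]
lock_grip landmark_of [([175, 265], 0.8)]
lock_grip spot_in [([190, 204], 0.95), ([369, 254], 0.53)]
basket_a landmark_of [([306, 240], 0.94), ([263, 284], 0.87), ([271, 213], 0.8), ([344, 299], 0.78)]
basket_a spot_in [([306, 236], 0.92), ([346, 299], 0.7), ([273,
[... 1872 characters left out ...]
 landmark_of [([172, 292], 0.88), ([189, 235], 0.65), ([284, 234], 0.61)]
basket_a_bail spot_in [([173, 325], 0.98), ([189, 267], 0.77), ([286, 260], 0.55)]
basket_a_centre landmark_of [([287, 250], 0.87), ([175, 314], 0.86), ([191, 254], 0.56)]
basket_a_centre spot_in [([189, 269], 0.94), ([174, 329], 0.87)]
model_white_lower landmark_of [([331, 250], 0.9), ([252, 259], 0.62)]
model_white_lower spot_in [([332, 248], 0.67)]
model_blue_wax_a landmark_of [([337, 304], 0.6)]
model_blue_wax_a spot_in [([340, 298], 0.97), ([290, 259], 0.64)]
model_ivory_seg landmark_of [([250, 358], 0.73), ([330, 251], 0.37)]
model_ivory_seg spot_in [([249, 352], 0.97), ([291, 259], 0.48), ([213, 191], 0.2)]
2.35
```

View pics/top0.png

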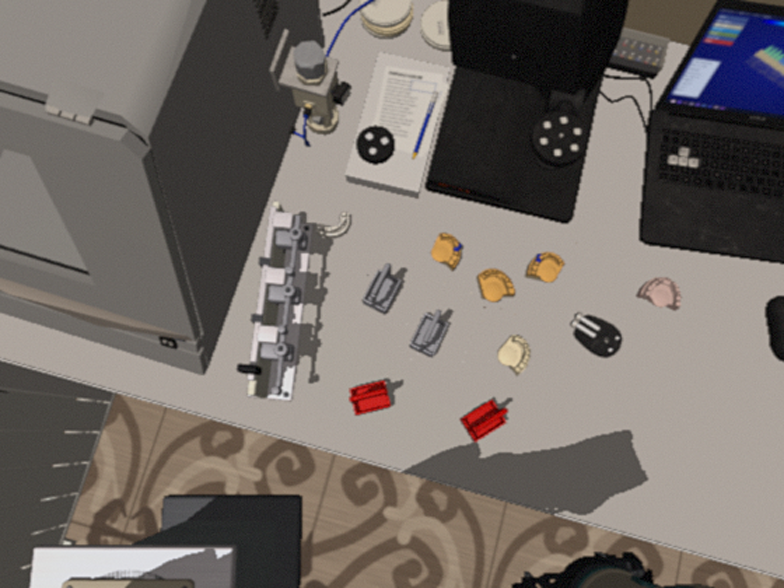

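View pics/side0.png

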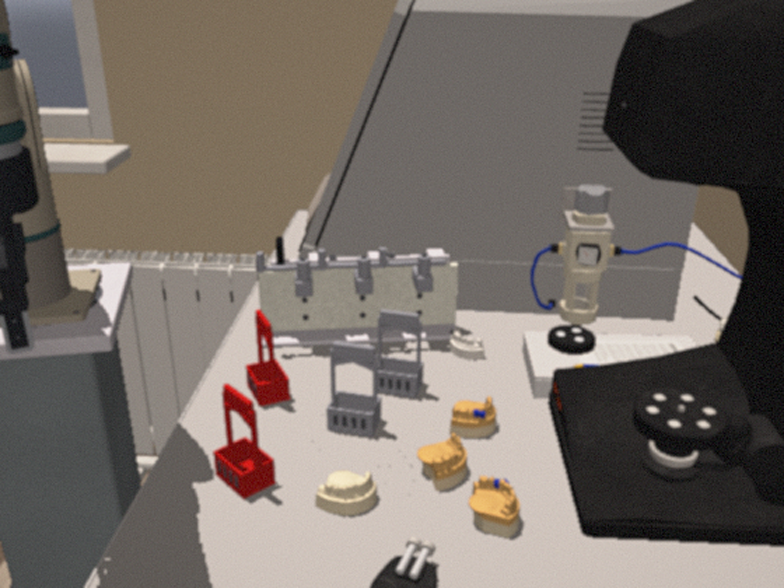

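The top picture shows two grey baskets at about (274,206) and (307,236), and two red look-alikes at (264,284) and (346,299). The rack is at left, with the black grip at (178,264). Next I'll crop in close and measure.

```bash
python3 - <<'E'
from h import *
np.set_printoptions(precision=1,suppress=True)
p=imaging.get_image("top");save(p,"t1",(165,140,245,290),4);save(p,"t1b",(240,170,350,310),4)
q=imaging.get_image("side");save(q,"s1",(170,160,350,320),4)
W=cloud(p);V=cloud(q)
np.savez("c0.npz",W=W,V=V,pc=p["color"],qc=q["color"])
# rack area
m=(W[...,2]>85)&(W[...,2]<165)&(W[...,0]>200)&(W[...,0]<560)
ys,xs=np.nonzero(m[130:300,160:260]);
P=W[130:300,160:260][m[130:300,160:260]];print(len(P),P.min(0),P.max(0))
for nm,p_,W_,pts in(("top",p,W,[(178,264),(175,267),(195,279),(199,264),(306,237),(273,204),(214,219)]),("side",q,V,[(200,177),(188,184),(201,190),(254,287),(286,264)])):
    for u,v in pts: print(nm,u,v,W_[v,u])
E
```

```text
1803 [ 378.2 -369.9   85.1] [ 560.  -187.8  162.4]
top 178 264 [ 419.6 -207.   158.9]
top 175 267 [ 427.4 -165.6   -0.5]
top 195 279 [ 389.7 -242.2  156.4]
top 199 264 [ 422.2 -245.   132.6]
top 306 237 [ 482.5 -469.2  117.7]
top 273 204 [ 579.5 -396.3    8.1]
top 214 219 [ 542.1 -255.1    6.8]
side 200 177 [ 423.2 -216.8  150.4]
side 188 184 [ 396.7 -247.   148.4]
side 201 190 [ 422.4 -245.4  132.7]
side 254 287 [ 498.5 -454.9   20.9]
side 286 264 [ 575.  -374.8   15.7]
```

View pics/t1.png

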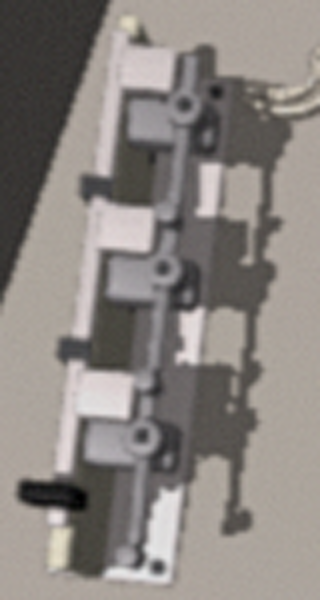

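View pics/t1b.png

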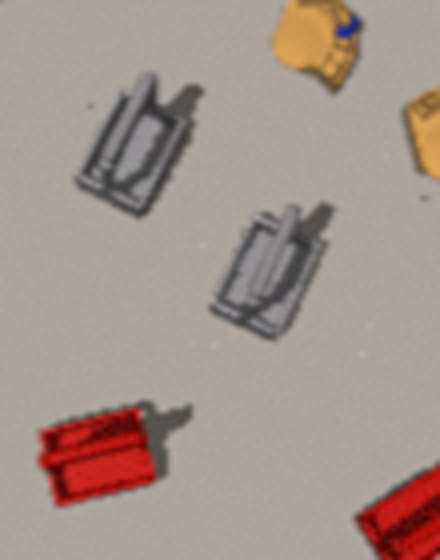

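View pics/s1.png

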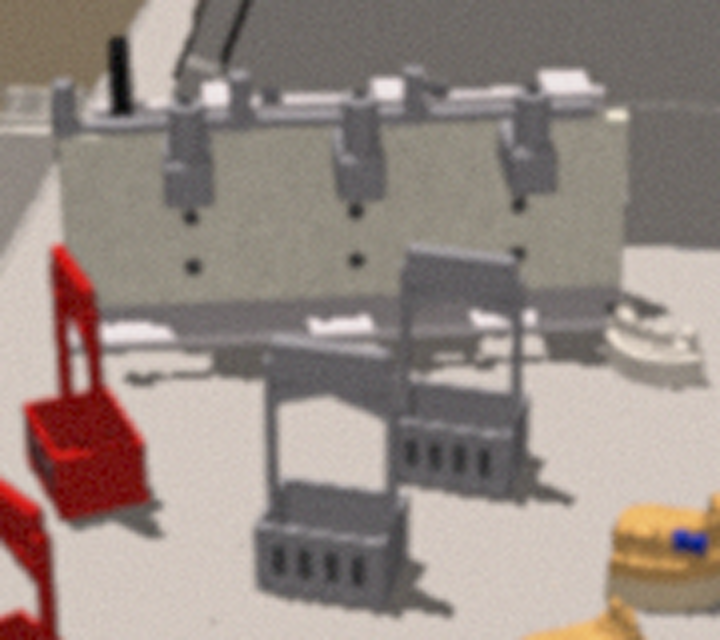

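```bash
python3 - <<'E'
from h import *
np.set_printoptions(precision=1,suppress=True)
p=imaging.get_image("top");W=cloud(p)
# template points (rack frame) & pixels
T=[];Q=[]
for (u,v),r in [((131,549),(0,152,156)),((147,381),(0,62,156)),((169,208),(0,-28,156)),((143,437),(0,90,143)),((164,268),(0,0,143)),((185,105),(0,-90,143)),((50,494),(42,None,159))]:
    X=ray_z(p,165+u/4,140+v/4,r[2]); print(r,X, W[int(140+v/4),int(165+u/4)])
    if r[1] is not None: T.append(r[:2]);Q.append(X[:2])
T=np.array(T,float);Q=np.array(Q);tc=T.mean(0);qc=Q.mean(0)
U,S,Vt=np.linalg.svd((T-tc).T@(Q-qc));R=Vt.T@np.diag([1,np.linalg.det(Vt.T@U.T)])@U.T;t=qc-R@tc
print("rack",t,"yaw",np.degrees(np.arctan2(R[1,0],R[0,0])));print(Q-(T@R.T+t))
# baskets: top plate points z 105..122
for nm,c in(("b1",(555-0,-390)),("b2",(482,-469))):
    for n2 in("top","side"):
        pp=p if n2=="top" else imaging.get_image("side")
        Wc=cloud(pp);m=(abs(Wc[...,0]-c[0])<60)&(abs(Wc[...,1]-c[1])<45)&(Wc[...,2]>97)&(Wc[...,2]<125)
        if m.sum()<5: print(nm,n2,m.sum());continue
        P=Wc[m];a=P[:,:2];
        (cx,cy),(w,h),ang=cv2.minAreaRect(a.astype(np.float32))
        ev,E=np.linalg.eigh(np.cov(a.T));d=E[:,1]
        print(nm,n2,m.sum(),P.mean(0),"z",P[:,2].min(),P[:,2].max(),"rect",cx,cy,w,h,ang,"dir",np.degrees(np.arctan2(d[1],d[0])))
    m=(abs(W[...,0]-c[0])<60)&(abs(W[...,1]-c[1])<45)&(W[...,2]>26)&(W[...,2]<40)
    P=W[m][:,:2];print(cv2.minAreaRect(P.astype(np.float32)))
E
```

```text
(0, 152, 156) [ 393.3 -247.5  156. ] [ 393.8 -246.   156. ]
(0, 62, 156) [ 479.2 -252.4  156. ] [ 479.2 -251.3  159.1]
(0, -28, 156) [ 570.9 -260.5  156. ] [ 570.8 -260.   156.7]
(0, 90, 143) [ 451.9 -249.2  143. ] [ 452.2 -247.9  144.4]
(0, 0, 143) [ 541.6 -256.9  143. ] [ 541.2 -257.2  145. ]
(0, -90, 143) [ 631.3 -265.   143. ] [ 631.8 -264.4  143.1]
(42, None, 159) [ 420.6 -206.   159. ] [ 421.4 -205.3  161. ]
rack [ 542.3 -257.6] yaw 85.58496815267324
[[ 2.5 -1.6]
 [-1.2  0.5]
 [ 0.8 -0.7]
 [-0.7  1.5]
 [-0.7  0.7]
 [-0.7 -0.4]]
b1 top 117 [ 565.  -394.2  113.9] z 97.06229940396736 120.75183695038095 rect 567.2271118164062 -394.469482421875 8.229835510253906 58.87199783325195 63.22846984863281 dir 153.53455960177573
b1 side 325 [ 567.5 -398.4  107.7] z 97.11267722823675 118.5432024910865 rect 566.9288940429688 -396.87066650390625 10.890556335449219 59.69819641113281 61.813629150390625 dir 153.52254092770565
((566.8218383789062, -394.2493591308594), (44.27726364135742, 59.648380279541016), 62.647422790527344)
b2 top 103 [ 490.8 -472.8  115.9] z 101.43449136858749 121.83252813033096 rect 492.4743957519531 -473.5171813964844 7.914994716644287 58.893310546875 64.79946899414062 dir 154.971092093557
b2 side 380 [ 493.2 -477.8  108. ] z 97.0091687084244 118.49504090470737 rect 493.2554931640625 -475.8909912109375 12.506901741027832 59.07563400268555 63.42830276489258 dir 154.95976940877142
((492.43072509765625, -473.64752197265625), (43.81333923339844, 60.71845245361328), 63.63538360595703)
```

```bash
python3 - <<'E'
from h import *
np.set_printoptions(precision=1,suppress=True)
d=np.load("c0.npz")
t=np.array([542.3,-257.6]);a=np.radians(85.585);R=np.array([[np.cos(a),-np.sin(a)],[np.sin(a),np.cos(a)]])
for k in"WV":
    W=d[k];r=(W[...,:2]-t)@R
    for zlo,zhi in((5,60),(60,120),(120,200),(200,300),(300,450),(450,800)):
        m=(W[...,2]>zlo)&(W[...,2]<zhi)&(r[...,0]>60)&(r[...,0]<300)&(abs(r[...,1])<400)
        if m.sum()>5:
            P=r[m];o=[]
            for ylo in range(-400,400,80):
                s=P[(P[:,1]>=ylo)&(P[:,1]<ylo+80)]
                o.append((ylo,round(float(np.percentile(s[:,0],2)))if len(s)>3 else None))
            print(k,zlo,zhi,o)
E
python3 - <<'E'
from h import *
p=imaging.get_image("top");save(p,"t2",(0,0,560,420),1.4)
s=ctrl.read_state();print(s["eef_pos"],s["clock"])
for X in([165,-628,198],[0,0,0],[421,-206,159]):print(proj(p,np.array(X)))
E
```

```text
W 5 60 [(-400, None), (-320, 60), (-240, 68), (-160, 84), (-80, 98), (0, 104), (80, 121), (160, 71), (240, None), (320, None)]
W 60 120 [(-400, None), (-320, 60), (-240, 68), (-160, 85), (-80, 102), (0, 120), (80, 137), (160, None), (240, None), (320, None)]
W 120 200 [(-400, None), (-320, 60), (-240, 68), (-160, 85), (-80, 102), (0, 121), (80, 136), (160, None), (240, None), (320, None)]
W 200 300 [(-400, None), (-320, 60), (-240, 69), (-160, 86), (-80, 103), (0, 121), (80, None), (160, None), (240, None), (320, None)]
W 300 450 [(-400, None), (-320, 60), (-240, 69), (-160, 87), (-80, 105), (0, 119), (80, None), (160, None), (240, None), (320, None)]
W 450 800 [(-400, None), (-320, 65), (-240, 73), (-160, 91), (-80, 105), (0, None), (80, None), (160, None), (240, None), (320, None)]
V 5 60 [(-400, None), (-320, 60), (-240, 66), (-160, None), (-80, None), (0, None), (80, None), (160, None), (240, None), (320, None)]
V 60 120 [(-400, None), (-320, 60), (-240, 66), (-160, 81), (-80, 99), (0, 117), (80, 134), (160, None), (240, None), (320, None)]
V 120 200 [(-400, None), (-320, 60), (-240, 65), (-160, 83), (-80, 100), (0, 117), (80, 134), (160, None), (240, None), (320, None)]
V 200 300 [(-400, None), (-320, 60), (-240, 66), (-160, 84), (-80, 101), (0, 117), (80, None), (160, None), (240, None), (320, None)]
V 300 450 [(-400, None), (-320, 60), (-240, 67), (-160, 85), (-80, 102), (0, 115), (80, None), (160, None), (240, None), (320, None)]
V 450 800 [(-400, 60), (-320, 60), (-240, 68), (-160, 86), (-80, 101), (0, None), (80, None), (160, None), (240, None), (320, None)]
[ 165.12953522 -628.69437027  197.8080867 ] 2.65
(np.float64(395.55277353130884), np.float64(401.12574501984045), np.float64(856.5717760288775))
(np.float64(89.5226323700665), np.float64(462.60490149626384), np.float64(1014.4873657692266))
(np.float64(177.5278624174276), np.float64(263.29326711034105), np.float64(941.1294374895098))
```

```bash
cat >> h.py <<'E'
T0=np.array([542.3,-257.6]);YR=85.585
def rk(x,y,t=None):
    a=np.radians(YR);return (T0 if t is None else t)+np.array([np.cos(a)*x-np.sin(a)*y,np.sin(a)*x+np.cos(a)*y])
def rki(X):
    a=np.radians(YR);d=np.array(X)[:2]-T0;return np.array([np.cos(a)*d[0]+np.sin(a)*d[1],-np.sin(a)*d[0]+np.cos(a)*d[1]])
def go(x,y,z,yawdeg):
    s=ctrl.read_state();P=s["eef_pos"];r=s["tool_rot"];c=r[2]
    d=np.array([x,y,z])-P;t=(np.degrees(c)-yawdeg+180)%360-180
    print("m: %.4f %.4f %.4f  turn %.1f"%((np.cos(c)*d[0]+np.sin(c)*d[1])/1e3,(np.sin(c)*d[0]-np.cos(c)*d[1])/1e3,-d[2]/1e3,t),"| at",np.round(P,1),"rpy",np.round(np.degrees(r),1),"rack",np.round(rki(P),1),"F",np.round(s["force"],1),"w",round(s["width"],1),"t",round(s["clock"],2))
E
python3 - <<'E'
from h import *
x,y=rk(38,125.3);go(x,y,225,85.6)
x,y=rk(38,125.3);go(x,y,132,85.6)
E
```

```text
m: 0.3531 -0.3401 -0.0272  turn -70.9 | at [ 165.1 -628.7  197.8] rpy [180.   -0.   14.7] rack [-399.   347.5] F [0.6 0.1 0.1] w 85.5 t 2.65
m: 0.3531 -0.3401 0.0658  turn -70.9 | at [ 165.1 -628.7  197.8] rpy [180.   -0.   14.7] rack [-399.   347.5] F [0.6 0.1 0.1] w 85.5 t 2.65
```

Candidates for "basket": grey at (273,204) and (306,237), red at (264,284) and (346,299). The task excludes the red ones, and crop t1b confirms the two grey ones. The lock grip is the only black upright, at (178,264).

>>> {"fn": "drive_tool", "kwargs": {"deltas": "0.030 -0.029 -0.027 -6 0.03; 0.060 -0.058 -0.027 -12 0.03; 0.090 -0.087 -0.027 -18 0.03; 0.120 -0.116 -0.027 -24 0.03; 0.150 -0.145 -0.027 -30 0.03; 0.180 -0.174 -0.027 -36 0.03; 0.210 -0.203 -0.027 -42 0.03; 0.240 -0.232 -0.027 -48 0.03; 0.270 -0.261 -0.027 -54 0.03; 0.300 -0.290 -0.027 -60 0.03; 0.330 -0.318 -0.027 -66 0.03; 0.353 -0.340 -0.027 -70.9 0.03"}}

```text
clock: 4.15
eef_pos: [421.2, -208.7, 225.1]
tool_rot: [3.141, 0.0, 1.498]
force: [-0.4, -0.7, 0.5]
width: 30.0
```

```bash
python3 - <<'E'
from h import *
x,y=rk(38,125.3);go(x,y,132,85.6);print(ctrl.read_state()["qpos"])
p=imaging.get_image("top");save(p,"t3",(120,150,290,310),4)
p=imaging.get_image("side");save(p,"s3",(120,60,300,230),4)
E
```

```text
m: -0.0014 -0.0008 0.0931  turn 0.2 | at [ 421.2 -208.7  225.1] rpy [179.9   0.   85.8] rack [ 39.4 124.5] F [-0.4 -0.7  0.5] w 30.0 t 4.15
[ 0.67578985  0.35409498 -0.36844329  1.95890105  0.16584761  0.8565414
  0.14680528]
```

View pics/t3.png

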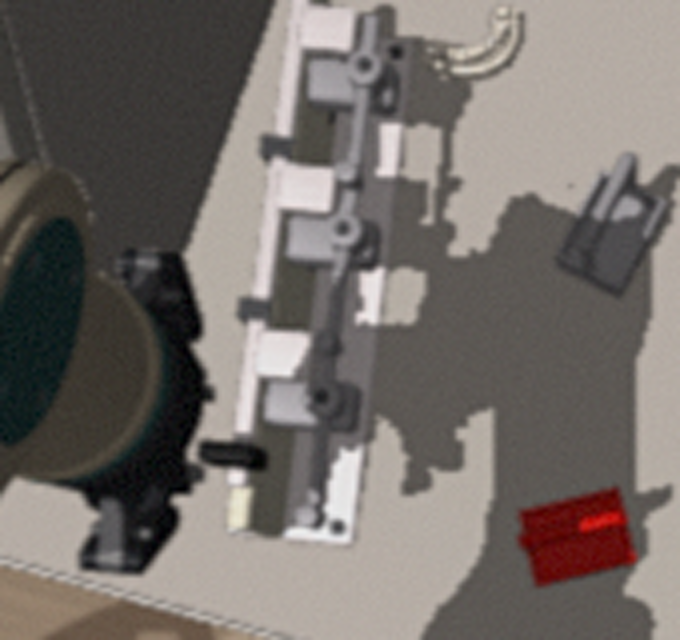

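View pics/s3.png

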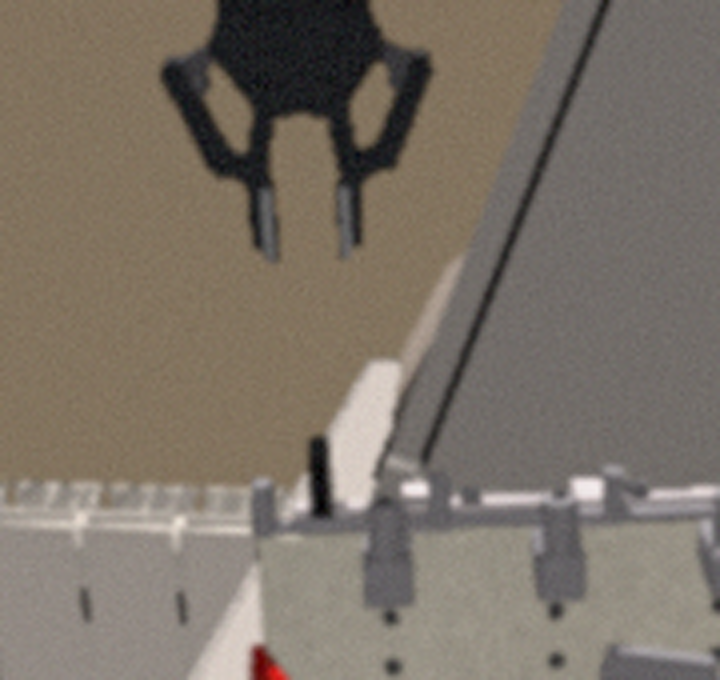

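The side picture shows the open fingers straddling the grip column (gap at x≈305, grip at x≈318). I'll descend.

>>> {"fn": "drive_tool", "kwargs": {"deltas": "-0.001 -0.001 0.016 0 0.03; -0.001 -0.001 0.032 0 0.03; -0.001 -0.001 0.048 0 0.03; -0.001 -0.001 0.064 0 0.03; -0.001 -0.001 0.080 0 0.03; -0.001 -0.001 0.093 0 0.03; -0.001 -0.001 0.093 0 0.016; -0.001 -0.001 0.093 0 0.016; -0.001 -0.001 0.093 0 0.016"}}

```text
clock: 5.38
eef_pos: [419.6, -211.4, 132.4]
tool_rot: [3.14, 0.001, 1.494]
force: [0.5, -0.1, 1.1]
width: 16.2
```

```bash
python3 - <<'E'
from h import *
x,y=rk(38,125.3-47);go(x,y,132,85.6)
p=imaging.get_image("side");save(p,"s4",(150,100,300,230),4)
E
```

```text
m: 0.0013 0.0476 0.0004  turn 0.0 | at [ 419.6 -211.4  132.4] rpy [179.9   0.   85.6] rack [ 36.7 125.9] F [ 0.5 -0.1  1.1] w 16.2 t 5.38
```

View pics/s4.png

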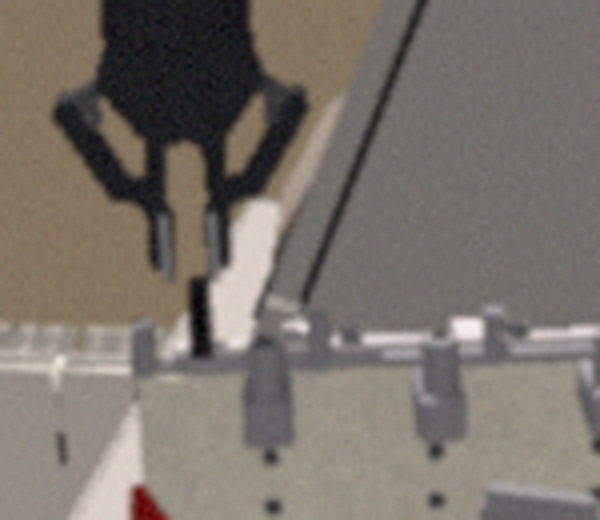

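```bash
python3 - <<'E'
from h import *
p=imaging.get_image("side");save(p,"s5",(150,100,300,230),4);V=cloud(p)
for X in([419.6,-211.4,132.4],[419.6,-211.4,150],[421,-206,159],[421,-206,125],[421.2,-208.7,225]):print(X,np.round(proj(p,np.array(X)),1))
for u,v in((190,165),(203,165),(191,168),(200,175),(200,182)):print(u,v,np.round(V[v,u],1))
t=imaging.get_image("top");save(t,"t5",(120,150,290,310),4)
print(np.array(t["extrinsics"]))
E
```

```text
[419.6, -211.4, 132.4] [ 198.6  184.2 1153.1]
[419.6, -211.4, 150] [ 198.1  176.4 1145.6]
[421, -206, 159] [ 198.4  171.4 1146.8]
[421, -206, 125] [ 199.3  186.5 1161.2]
[421.2, -208.7, 225] [ 196.8  141.5 1116.4]
190 165 [nan nan nan]
203 165 [ 430.3 -223.6  178.8]
191 168 [ 405.6 -220.   172.6]
200 175 [ 423.4 -215.8  154.5]
200 182 [ 422.5 -217.5  139.5]
[[ 3.79726187e-03 -9.81234495e-01  1.92780825e-01  3.31365568e+02]
 [-9.99959663e-01 -5.29510140e-03 -7.25501330e-03 -4.11936909e+02]
 [ 8.13966332e-03 -1.92745500e-01 -9.81215021e-01  1.10205906e+03]
 [ 0.00000000e+00  0.00000000e+00  0.00000000e+00  1.00000000e+00]]
```

View pics/s5.png

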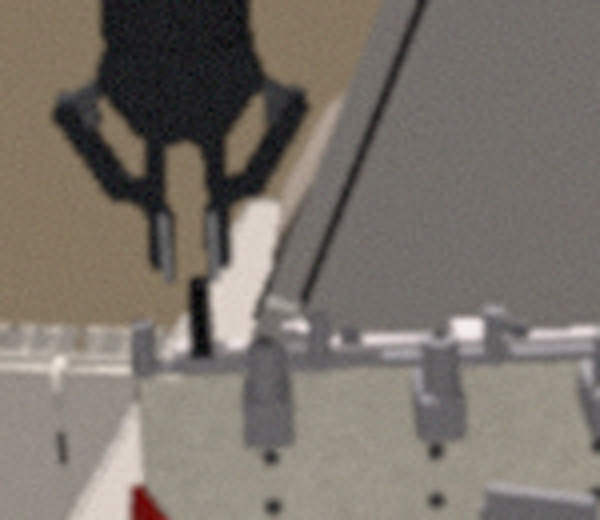

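View pics/t5.png

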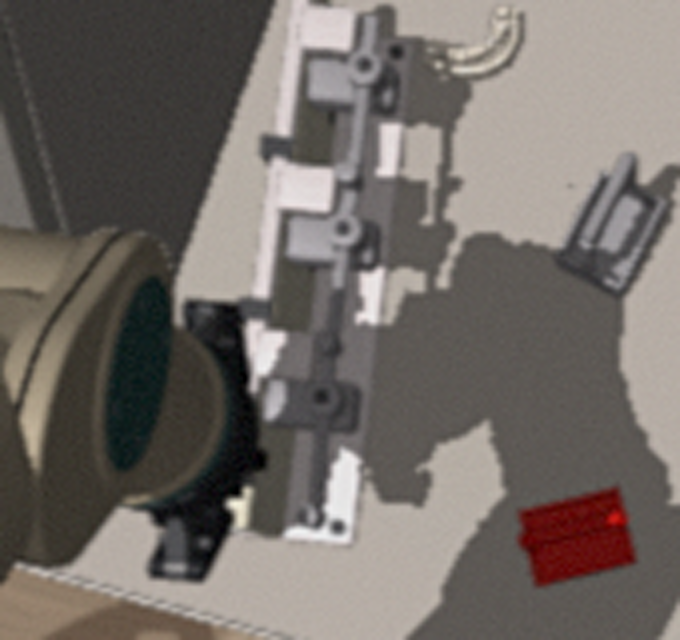

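```bash
python3 - <<'E'
from h import *
for n in("side","top"):
    p=imaging.get_image(n);V=cloud(p)
    r=np.stack(np.vectorize(lambda a,b:tuple(rki((a,b))))(V[...,0],V[...,1]),-1)
    m=(abs(r[...,0]-34)<20)&(abs(r[...,1]-125)<32)&(V[...,2]>128)&(V[...,2]<230)
    P=np.c_[r[m],V[...,2][m]];P=P[np.argsort(P[:,2])];print(n,len(P))
    for z in range(128,230,6):
        s=P[(P[:,2]>=z)&(P[:,2]<z+6)]
        if len(s):print(z,len(s),"x",s[:,0].min().round(),s[:,0].max().round(),"y",np.sort(s[:,1]).round()[::max(1,len(s)//10)])
E
```

```text
side 548
128 16 x 28.0 37.0 y [119. 119. 119. 121. 121. 121. 121. 123. 123. 125. 125. 125. 127. 127.
 129. 129.]
134 17 x 29.0 33.0 y [118. 119. 119. 120. 120. 122. 123. 123. 125. 125. 125. 127. 127. 127.
 129. 129. 129.]
140 15 x 29.0 35.0 y [118. 118. 118. 120. 120. 122. 122. 124. 124. 124. 126. 126. 128. 129.
 129.]
146 18 x 28.0 35.0 y [118. 118. 118. 120. 120. 120. 122. 122. 122. 122. 124. 124. 124. 126.
 126. 126. 128. 128.]
152 19 x 28.0 51.0 y [117. 118. 118. 118. 118. 120. 120. 120. 122. 122. 124. 124. 126. 126.
 126. 128. 128. 128. 128.]
158 19 x 29.0 54.0 y [119. 119. 120. 120. 120. 121. 121. 122. 122. 124. 124. 124. 124. 126.
 126. 126. 128. 128. 128.]
164 9 x 26.0 30.0 y [113. 113. 115. 115. 117. 117. 135. 137. 139.]
170 26 x 22.0 32.0 y [106. 108. 110. 113. 115. 117. 135. 137. 139. 139. 141. 143. 145.]
176 33 x 22.0 34.0 y [106. 108. 108. 110. 112. 114. 135. 137. 141. 143. 145.]
182 41 x 24.0 34.0 y [106. 108. 112. 114. 116. 134. 136. 138. 141. 145. 147.]
188 41 x 23.0 44.0 y [105. 108. 112. 114. 116. 134. 136. 138. 142. 144. 146.]
194 41 x 24.0 48.0 y [105. 107. 111. 1
[... 362 characters left out ...]
57.]
224 32 x 21.0 47.0 y [ 94.  94. 108. 110. 112. 114. 136. 138. 142. 144. 146.]
top 56
128 3 x 31.0 38.0 y [121. 129. 130.]
134 7 x 31.0 35.0 y [119. 121. 123. 125. 127. 130. 130.]
140 1 x 32.0 32.0 y [128.]
146 4 x 31.0 32.0 y [120. 123. 124. 127.]
152 4 x 31.0 34.0 y [125. 127. 129. 129.]
164 1 x 28.0 28.0 y [118.]
170 3 x 27.0 31.0 y [136. 143. 147.]
176 5 x 27.0 31.0 y [137. 139. 141. 141. 145.]
182 3 x 27.0 31.0 y [135. 141. 148.]
188 4 x 26.0 31.0 y [136. 138. 140. 148.]
194 1 x 32.0 32.0 y [148.]
200 1 x 25.0 25.0 y [141.]
206 4 x 26.0 31.0 y [145. 147. 149. 151.]
212 4 x 25.0 31.0 y [ 94. 147. 152. 154.]
218 11 x 26.0 36.0 y [148. 152. 154. 154. 154. 155. 156. 156. 156. 156. 156.]
```

Both cameras put the fingertips at z≈165, while the state reads TCP z=132 and the force is zero. So the real tips sit about 33 mm above the reported TCP, and I'll apply that offset. I'll descend 30 mm more in gentle steps and check.

>>> {"fn": "drive_tool", "kwargs": {"deltas": "0.001 0.0005 0.006 0 0.022; 0.001 0.0005 0.012 0 0.022; 0.001 0.0005 0.018 0 0.022; 0.001 0.0005 0.024 0 0.022; 0.001 0.0005 0.030 0 0.022; 0.001 0.0005 0.030 0 0.022"}}

```text
clock: 6.38
eef_pos: [419.4, -210.0, 101.3]
tool_rot: [-3.141, -0.0, 1.494]
force: [-0.0, -0.3, -0.0]
width: 22.2
```

```bash
python3 - <<'E'
from h import *
x,y=rk(38,125.3-47);go(x,y,102,85.6)
p=imaging.get_image("side");save(p,"s6",(150,100,300,230),4)
E
```

```text
m: -0.0000 0.0479 -0.0007  turn 0.0 | at [ 419.4 -210.   101.3] rpy [-179.9   -0.    85.6] rack [ 38.  126.2] F [-0.  -0.3 -0. ] w 22.2 t 6.38
```

View pics/s6.png

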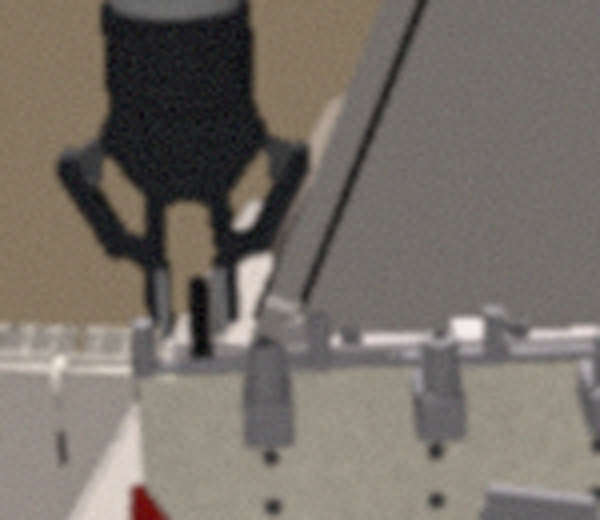

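>>> {"fn": "drive_tool", "kwargs": {"deltas": "0 0 0 0 0.016; 0 0 0 0 0.016; 0 0.005 0 0 0.016; 0 0.010 0 0 0.016; 0 0.015 0 0 0.016; 0 0.020 0 0 0.016; 0 0.025 0 0 0.016; 0 0.030 0 0 0.016; 0 0.035 0 0 0.016; 0 0.040 0 0 0.016; 0 0.044 0 0 0.016; 0 0.048 0 0 0.016"}}

```text
clock: 7.92
eef_pos: [467.7, -213.8, 101.8]
tool_rot: [-3.141, -0.0, 1.494]
force: [-1.3, -0.5, -0.4]
width: 16.2
```

```bash
python3 - <<'E'
from h import *
x,y=rk(38,125.3-47);go(x,y,102,85.6)
p=imaging.get_image("side");save(p,"s7",(150,100,300,230),4)
E
```

```text
m: 0.0001 -0.0006 -0.0002  turn 0.0 | at [ 467.7 -213.8  101.8] rpy [-180.    -0.    85.6] rack [37.9 77.7] F [-1.3 -0.5 -0.4] w 16.2 t 7.92
```

View pics/s7.png

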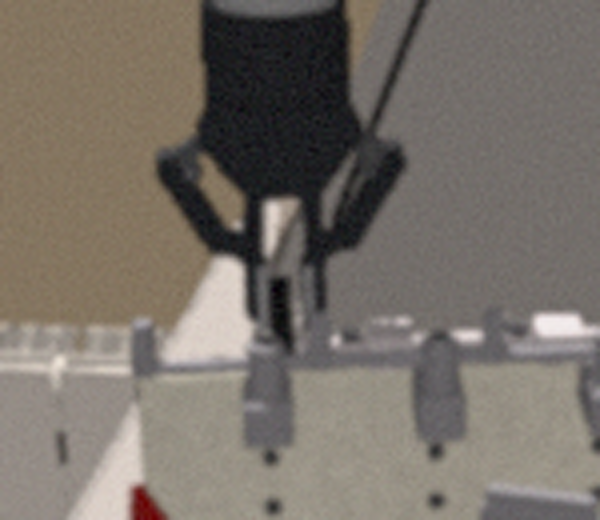

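Force is only −1.3 N, so the bar is still sliding. I'll push on until the end stop shows up in the force.

>>> {"fn": "drive_tool", "kwargs": {"deltas": "0 0.001 0 0 0.016; 0 0.002 0 0 0.016; 0 0.002 0 0 0.016"}}

```text
clock: 8.35
eef_pos: [468.3, -213.8, 101.7]
tool_rot: [-3.139, -0.0, 1.494]
force: [-5.5, 0.7, 2.3]
width: 16.1
```

>>> {"fn": "drive_tool", "kwargs": {"deltas": "0 0.001 0 0 0.016; 0 0.002 0 0 0.016; 0 0.002 0 0 0.016"}}

```text
clock: 8.72
eef_pos: [468.2, -213.8, 101.6]
tool_rot: [-3.135, -0.0, 1.494]
force: [-9.0, 0.4, 6.5]
width: 16.0
```

The end stop is reached: force rises and the position holds. I'll relax and lift.

>>> {"fn": "drive_tool", "kwargs": {"deltas": "0 -0.003 0 0 0.016; 0 -0.006 0 0 0.016; 0 -0.006 -0.02 0 0.016; 0 -0.006 -0.05 0 0.016; 0 -0.006 -0.09 0 0.016; -0.05 -0.006 -0.13 0 0.016; -0.1 -0.006 -0.13 0 0.016; -0.15 -0.006 -0.13 0 0.016; -0.18 -0.006 -0.13 0 0.016; -0.18 -0.006 -0.13 0 0.016"}}

```text
clock: 9.98
eef_pos: [451.5, -396.4, 231.6]
tool_rot: [3.14, 0.002, 1.49]
force: [-0.2, 0.9, -0.5]
width: 15.9
```

```bash
python3 - <<'E'
from h import *
go(500,-400,200,85.6)
p=imaging.get_image("side");save(p,"s8",(150,100,330,250),4);V=cloud(p)
t=imaging.get_image("top");save(t,"t8",(150,130,300,290),4);W=cloud(t)
f=lambda L:[(np.round(d["point"]).astype(int).tolist(),round(d["score"],2)) for d in L][:6]
for c,C in((p,V),(t,W)):
  for q in("lock_grip","hook_1_knob"):
    for d in models.landmark_of(c,q)[:3]:
        X=ray_z(c,*d["point"],147 if q=="lock_grip" else 144);print(q,d["point"],round(d["score"],2),rki(X).round(1))
r=np.stack(np.vectorize(lambda a,b:tuple(rki((a,b))))(W[...,0],W[...,1]),-1)
# height map, max z on 4mm grid around x 0..60
for x in range(-20,64,6):
    row=[]
    for y in range(-120,165,8):
        m=(r[...,0]>=x)&(r[...,0]<x+6)&(r[...,1]>=y)&(r[...,1]<y+8);z=W[...,2][m]
        row.append("%4d"%z.max() if len(z) else "   .")
    print("%4d"%x,"".join(row))
E
```

```text
m: 0.0004 0.0486 0.0316  turn -0.2 | at [ 451.5 -396.4  231.6] rpy [1.799e+02 1.000e-01 8.540e+01] rack [-145.4   79.8] F [-0.2  0.9 -0.5] w 15.9 t 9.97
lock_grip [222.0, 175.6] 0.55 [44.1 75.9]
hook_1_knob [186.1, 183.2] 0.9 [ 15.5 150.6]
 -20    .   .   .   .   .   .   .   .   .   .   .   .   .   .   .   .   .   .   .   .   .   .   .   .   .   .   .   .   .   .   .   .   .   .   .   .
 -14    .   . 111 112   .   .   .   .   .   .   .   .   .   .   .   .   .   .   .   .   .   .   .   .   .   .   .   .   .   .   .   .   .   .   .   .
  -8    .   . 140 144 143 131   .   .   .   .   .   .   .   .   .   .   .   .   .   .   .   .   .   .   .   .   .   .   .   .   .   .   .   .   .   .
  -2  136 137 141 146 145 140 135 134   .   .   .   .   .   .   .   .   .   .   .   .   .   .   .   .   .   .   .   .   .   .   .   .   .   .   .   .
   4  134 137 140 144 142 133 134 137   .   .   .   .   .   .   .   .   .   .   .   .   .   .   .   .   .   .   .   .   .   .   .   .   .   .   .   .
  10    .   .   . 139 141 139 141 139 137   .   .   .   .   .   .   .   .   .   .   .   .   .   .   .   .   . 
[... 539 characters left out ...]
 124 119 126 118 115 138 140 140 139   .   .   .   .   .   .   .   .   .   .   .   .   .   .   .   .
  40  129 127 127 128 128 128 134 129 130 130 127 128 126 128 127 128 138 126 134 133 131   .   .   .   .   .   .   .   .   .   .   .   .   .   .   .
  46  126 126 127 128 126 127 126 126 132 131 132 126 126 127 129 127 127 128 126 129 131 126   .   .   .   .   .   .   .   .   .   .   .   .   .   .
  52    .   .   .   .   .   .   .   . 129 129 124   .   .   .   .   .   .   .   . 128 132 129   .   . 159   .   .   .   .   .   .   .   .   .   .   .
  58    .   .   .   .   .   .   .   .   .   .   .   .   .   .   .   .   .   .   .   .   .   .   .   . 160 160   .   .   .   .   .   .   .   .   .   .
```

View pics/s8.png

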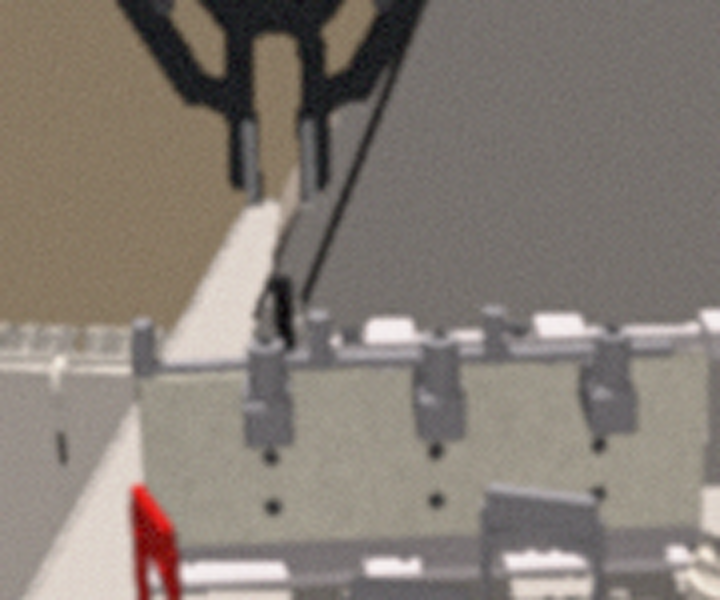

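View pics/t8.png

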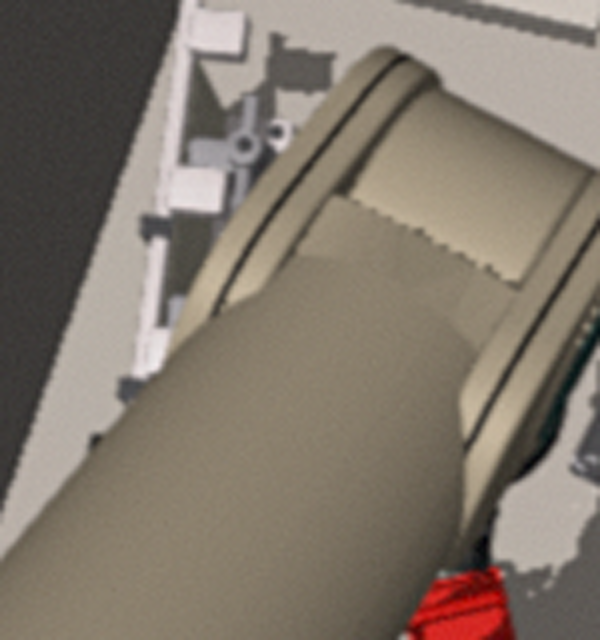

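The lock bar is free: the grip is now at rack y≈80, and the lock blocks (tops z≈140) are at y≈26 and −64. I'll use hooks 1 and 3 for the most room and leave hook 2 as the spare. First I go above knob 1 with the jaws along rack x.

```bash
python3 - <<'E'
from h import *
x,y=rk(-0.5,151);go(x,y,190,-4.4)
E
```

```text
m: 0.1404 -0.0715 0.0421  turn 90.1 | at [ 452.6 -391.8  232.1] rpy [180.   -0.   85.7] rack [-140.7   79.1] F [-0.3  0.5 -0.8] w 16.3 t 10.28
```

>>> {"fn": "drive_tool", "kwargs": {"deltas": "0.012 -0.006 0 9 0.026; 0.024 -0.012 0 18 0.026; 0.036 -0.018 0 27 0.026; 0.048 -0.024 0 36 0.026; 0.060 -0.030 0 45 0.026; 0.072 -0.036 0 54 0.026; 0.084 -0.042 0 63 0.026; 0.096 -0.048 0 72 0.026; 0.108 -0.054 0 81 0.026; 0.120 -0.060 0.01 90 0.026; 0.140 -0.0715 0.03 90 0.026; 0.140 -0.0715 0.042 90 0.026"}}

```text
clock: 11.78
eef_pos: [390.8, -245.9, 189.4]
tool_rot: [-3.14, 0.001, -0.073]
force: [-0.2, 0.0, -0.1]
width: 26.2
```

```bash
cat > look.py <<'E'
import sys
from h import *
n=sys.argv[1];p=imaging.get_image("side");save(p,"s"+n,(150,90,350,240),4)
t=imaging.get_image("top");save(t,"t"+n,(150,120,320,290),4)
E
python3 - <<'E'
from h import *
x,y=rk(-0.5,151);go(x,y,103,-4.4)
E
python3 look.py 9
```

```text
m: 0.0010 0.0005 0.0864  turn 0.2 | at [ 390.8 -245.9  189.4] rpy [-179.9    0.    -4.2] rack [ -0. 152.] F [-0.2  0.  -0.1] w 26.2 t 11.78
```

View pics/s9.png

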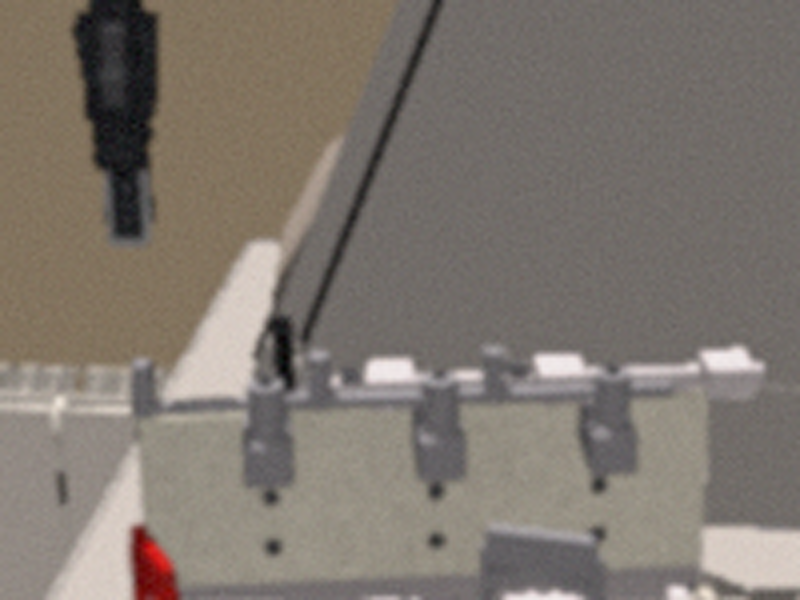

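View pics/t9.png

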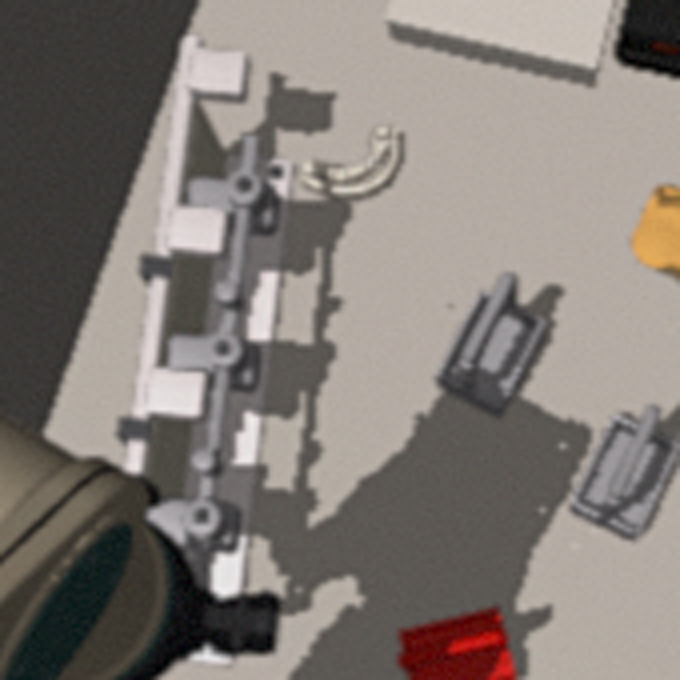

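In t9 the white jaw model sits right in front of hook 3 (about (350,165) in the crop). So I'll use hooks 1 and 2 instead and leave hook 3 as the spare. Descending on knob 1.

>>> {"fn": "drive_tool", "kwargs": {"deltas": "0.003 0.0005 0.015 0 0.026; 0.003 0.0005 0.030 0 0.026; 0.003 0.0005 0.045 0 0.026; 0.003 0.0005 0.060 0 0.026; 0.003 0.0005 0.075 0 0.026; 0.003 0.0005 0.086 0 0.026; 0.003 0.0005 0.086 0 0.02; 0.003 0.0005 0.086 0 0.02"}}

```text
clock: 12.88
eef_pos: [394.6, -249.2, 104.1]
tool_rot: [3.141, -0.001, -0.077]
force: [-0.3, -0.7, 0.5]
width: 20.1
```

```bash
python3 look.py 10; cat > arc.py <<'E'
import sys
from h import *
# arc about hinge at rack (0,py); from current pose; angle total deg, n rows, opening
py,A,n,w=map(float,sys.argv[1:5]);n=int(n);extra=float(sys.argv[5]) if len(sys.argv)>5 else 0
s=ctrl.read_state();P=s["eef_pos"];c=s["tool_rot"][2];h=rk(0,py)
v=P[:2]-h
print("radius",np.hypot(*v),"rack",rki(P),"z",P[2],"F",s["force"].round(1))
o=[]
for i in range(1,n+1):
    a=np.radians(A*i/n);q=np.array([np.cos(a)*v[0]-np.sin(a)*v[1],np.sin(a)*v[0]+np.cos(a)*v[1]])-v
    o.append("%.4f %.4f 0 %.1f %g"%((np.cos(c)*q[0]+np.sin(c)*q[1])/1e3,(np.sin(c)*q[0]-np.cos(c)*q[1])/1e3,-A*i/n,w))
print("; ".join(o))
E
python3 arc.py 90 99 11 0.02
```

```text
radius 57.94845244125696 rack [ -2.93339802 147.87415931] z 104.29195441343002 F [-0.1  0.5  0.4]
0.0012 0.0090 0 -9.0 0.02; 0.0037 0.0177 0 -18.0 0.02; 0.0076 0.0260 0 -27.0 0.02; 0.0128 0.0335 0 -36.0 0.02; 0.0190 0.0401 0 -45.0 0.02; 0.0262 0.0456 0 -54.0 0.02; 0.0342 0.0500 0 -63.0 0.02; 0.0428 0.0530 0 -72.0 0.02; 0.0517 0.0547 0 -81.0 0.02; 0.0608 0.0550 0 -90.0 0.02; 0.0698 0.0538 0 -99.0 0.02
```

View pics/s10.png

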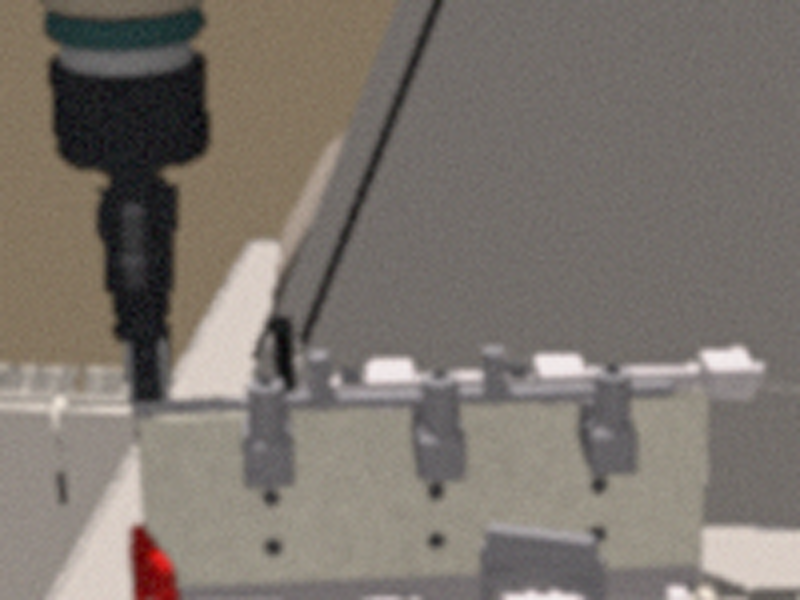

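>>> {"fn": "drive_tool", "kwargs": {"deltas": "0.0012 0.0090 0 -9 0.02; 0.0037 0.0177 0 -18 0.02; 0.0076 0.0260 0 -27 0.02; 0.0128 0.0335 0 -36 0.02; 0.0190 0.0401 0 -45 0.02; 0.0262 0.0456 0 -54 0.02; 0.0342 0.0500 0 -63 0.02; 0.0428 0.0530 0 -72 0.02; 0.0517 0.0547 0 -81 0.02; 0.0608 0.0550 0 -90 0.02; 0.0608 0.0550 0 -90 0.02"}}

```text
clock: 14.35
eef_pos: [451.2, -308.6, 104.1]
tool_rot: [3.14, 0.0, 1.493]
force: [-0.5, 0.8, 0.1]
width: 20.1
```

```bash
python3 look.py 11; python3 arc.py 90 6 2 0.02
```

```text
radius 57.8418685927922 rack [-57.79865549  87.76456125] z 104.01300191024337 F [-0.5  0.4  0.2]
0.0002 0.0030 0 -3.0 0.02; 0.0006 0.0060 0 -6.0 0.02
```

View pics/t11.png

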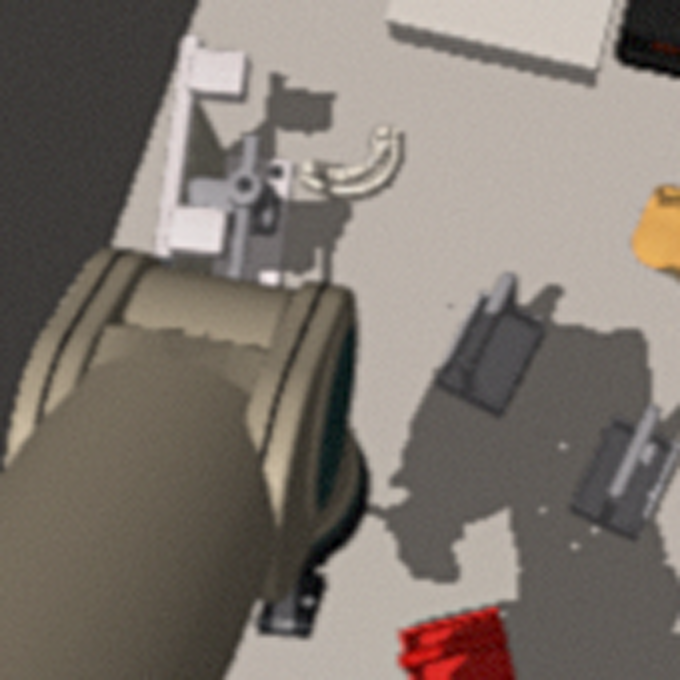

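View pics/s11.png

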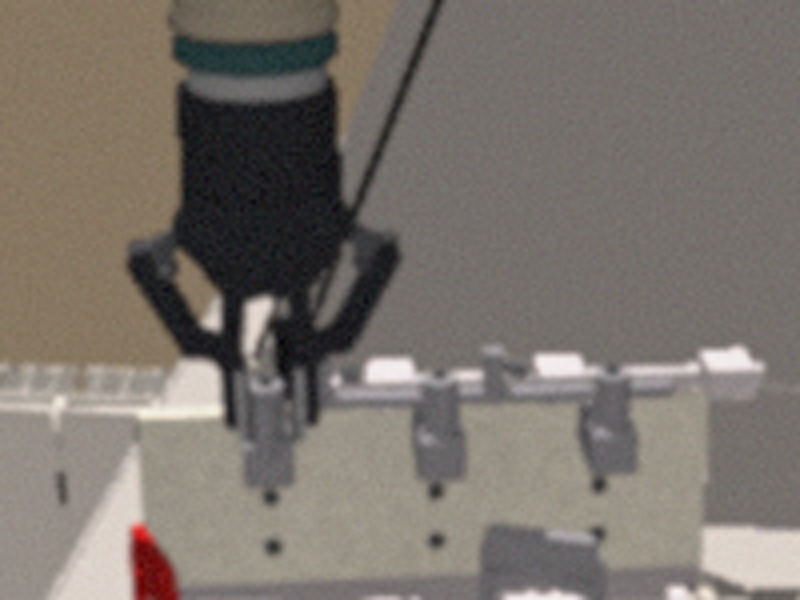

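>>> {"fn": "drive_tool", "kwargs": {"deltas": "0.0002 0.0025 0 0 0.02; 0.0003 0.005 0 0 0.02; 0.0003 0.006 0 0 0.02; 0.0003 0.006 0 0 0.02"}}

```text
clock: 14.95
eef_pos: [452.5, -308.6, 103.5]
tool_rot: [-3.134, 0.0, 1.492]
force: [-8.1, -0.2, 6.4]
width: 19.7
```

>>> {"fn": "drive_tool", "kwargs": {"deltas": "0 0.0015 0 0 0.02; 0 0.003 0 0 0.02; 0 0.003 0 0 0.02"}}

```text
clock: 15.32
eef_pos: [452.6, -308.7, 103.2]
tool_rot: [-3.129, 0.0, 1.492]
force: [-11.7, -0.2, 8.8]
width: 20.3
```

Hook 1 is at its stop: force rises and the position holds. Back off, lift, and go to knob 2.

>>> {"fn": "drive_tool", "kwargs": {"deltas": "0 -0.005 0 0 0.02; 0 -0.010 0 0 0.02; 0 -0.010 -0.02 0 0.02; 0 -0.010 -0.05 0 0.02; 0 -0.010 -0.08 0 0.026; 0 -0.010 -0.08 0 0.026"}}

```text
clock: 16.08
eef_pos: [452.1, -308.6, 186.1]
tool_rot: [3.136, 0.002, 1.494]
force: [-0.1, 1.3, -0.2]
width: 25.9
```

```bash
python3 look.py 12; python3 - <<'E'
from h import *
x,y=rk(-1,60.5);go(x,y,190,-4.4)
E
```

```text
m: 0.0562 0.0279 -0.0064  turn 90.0 | at [ 449.8 -307.8  183.6] rpy [180.    0.   85.6] rack [-57.2  88.3] F [-1.1  0.1  0.5] w 26.0 t 16.18
```

View pics/s12.png

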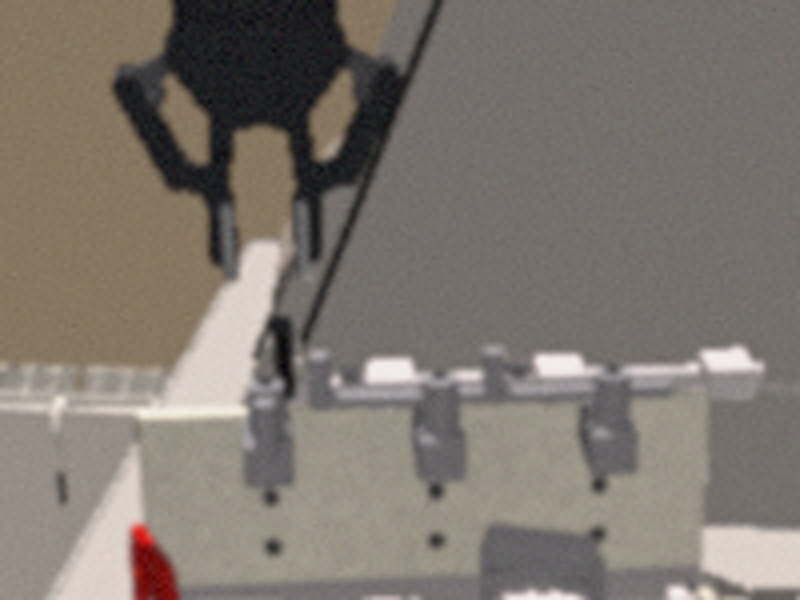

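>>> {"fn": "drive_tool", "kwargs": {"deltas": "0.006 0.003 -0.006 10 0.026; 0.012 0.006 -0.006 20 0.026; 0.018 0.009 -0.006 30 0.026; 0.024 0.012 -0.006 40 0.026; 0.030 0.015 -0.006 50 0.026; 0.036 0.018 -0.006 60 0.026; 0.042 0.021 -0.006 70 0.026; 0.050 0.024 -0.006 80 0.026; 0.056 0.028 -0.006 90 0.026; 0.056 0.028 -0.006 90 0.026; 0.056 0.028 -0.006 90 0.026"}}

```text
clock: 17.55
eef_pos: [481.3, -254.3, 189.1]
tool_rot: [-3.141, 0.001, -0.074]
force: [0.1, -0.6, -0.1]
width: 25.9
```

```bash
python3 look.py 13; python3 - <<'E'
from h import *
x,y=rk(-1,60.5);go(x,y,104,-4.4)
E
```

```text
m: 0.0005 -0.0007 0.0854  turn 0.1 | at [ 481.3 -254.6  189.4] rpy [-180.     0.    -4.3] rack [-1.7 61. ] F [-0.4  0.1 -0.3] w 26.1 t 17.65
```

View pics/s13.png

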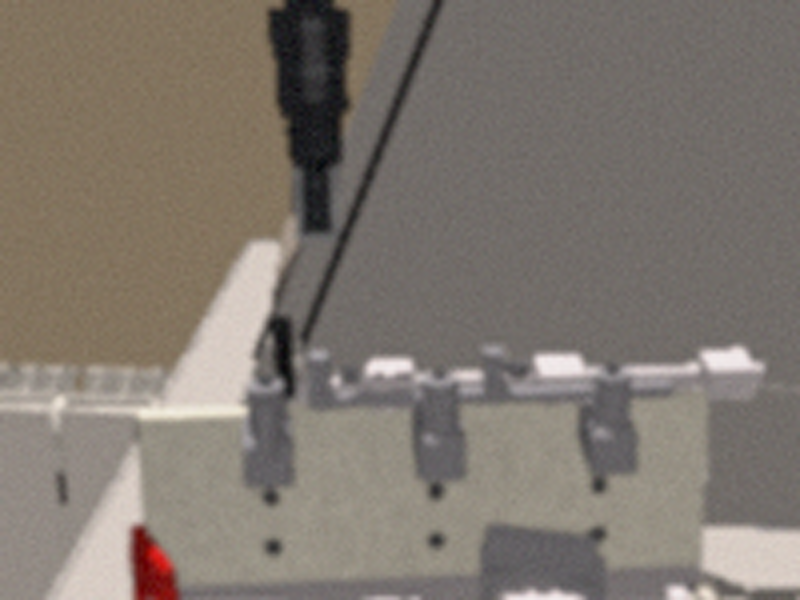

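View pics/t13.png

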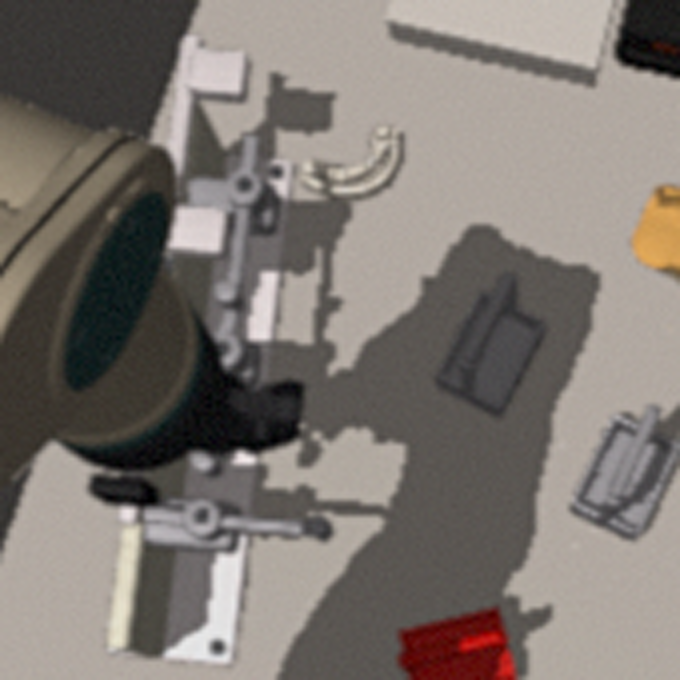

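Hook 1 is straight out in t13. The finger column lines up with knob 2, so I'll descend.

>>> {"fn": "drive_tool", "kwargs": {"deltas": "0 -0.0005 0.015 0 0.026; 0 -0.0005 0.030 0 0.026; 0 -0.0005 0.045 0 0.026; 0 -0.0005 0.060 0 0.026; 0 -0.0005 0.075 0 0.026; 0 -0.0005 0.085 0 0.026; 0 -0.0005 0.085 0 0.02; 0 -0.0005 0.085 0 0.02"}}

```text
clock: 18.65
eef_pos: [482.2, -253.9, 105.2]
tool_rot: [3.141, -0.001, -0.077]
force: [0.2, 0.7, -0.6]
width: 19.8
```

```bash
python3 look.py 14; python3 arc.py 0 90 10 0.02
```

```text
radius 60.08872031313667 rack [-0.96604927 60.0809542 ] z 105.40404226222653 F [-1.1 -0.1  0.4]
0.0009 0.0094 0 -9.0 0.02; 0.0032 0.0185 0 -18.0 0.02; 0.0070 0.0272 0 -27.0 0.02; 0.0120 0.0351 0 -36.0 0.02; 0.0183 0.0422 0 -45.0 0.02; 0.0255 0.0482 0 -54.0 0.02; 0.0336 0.0530 0 -63.0 0.02; 0.0424 0.0565 0 -72.0 0.02; 0.0516 0.0585 0 -81.0 0.02; 0.0610 0.0591 0 -90.0 0.02
```

View pics/s14.png

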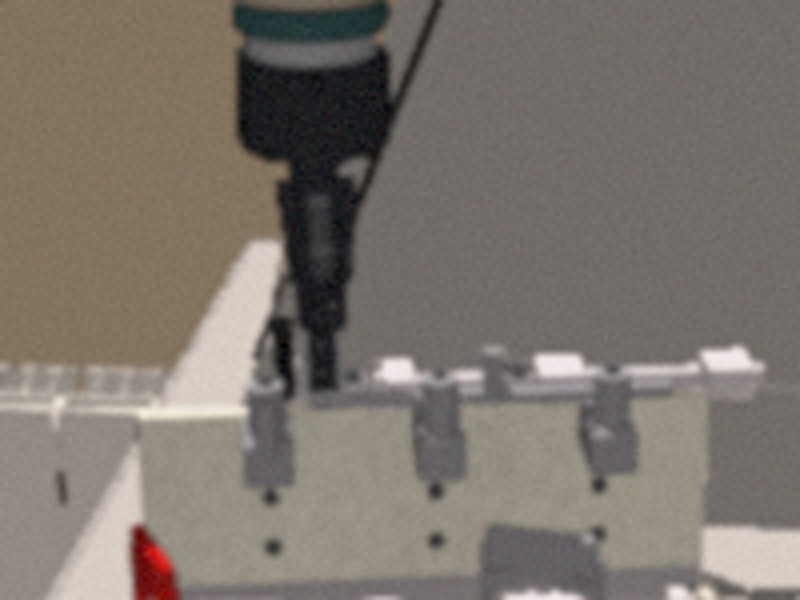

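>>> {"fn": "drive_tool", "kwargs": {"deltas": "0.0009 0.0094 0 -9 0.02; 0.0032 0.0185 0 -18 0.02; 0.0070 0.0272 0 -27 0.02; 0.0120 0.0351 0 -36 0.02; 0.0183 0.0422 0 -45 0.02; 0.0255 0.0482 0 -54 0.02; 0.0336 0.0530 0 -63 0.02; 0.0424 0.0565 0 -72 0.02; 0.0516 0.0585 0 -81 0.02; 0.0610 0.0591 0 -90 0.02; 0.0645 0.0590 0 -90 0.02; 0.067 0.0590 0 -90 0.02"}}

```text
clock: 20.25
eef_pos: [542.0, -318.2, 104.7]
tool_rot: [-3.138, 0.001, 1.491]
force: [-6.3, -0.9, 4.3]
width: 19.9
```

>>> {"fn": "drive_tool", "kwargs": {"deltas": "0 0.0015 0 0 0.02; 0 0.003 0 0 0.02; 0 0.003 0 0 0.02"}}

```text
clock: 20.62
eef_pos: [542.1, -318.3, 104.5]
tool_rot: [-3.132, 0.001, 1.491]
force: [-10.0, 0.6, 5.3]
width: 20.3
```

```bash
python3 arc.py 0 90 10 0.02|head -1
```

```text
radius 60.72494010647849 rack [-60.56142396  -4.45334471] z 104.52994929065598 F [-10.    0.6   5.3]
```

Hook 2 is at its stop. Lift and move clear towards basket 1, with yaw for its bail.

>>> {"fn": "drive_tool", "kwargs": {"deltas": "0 -0.005 0 0 0.02; 0 -0.008 0 0 0.02; 0 -0.008 -0.02 0 0.02; 0 -0.008 -0.05 0 0.02; 0 -0.008 -0.09 0 0.026; 0 -0.008 -0.12 0 0.04; 0 -0.008 -0.15 0 0.04"}}

```text
clock: 21.5
eef_pos: [539.9, -317.0, 256.2]
tool_rot: [3.14, 0.0, 1.494]
force: [-0.1, -0.3, -0.7]
width: 40.1
```

```bash
python3 - <<'E'
from h import *
go(567,-395,250,-26.5)
E
```

```text
m: -0.0757 0.0330 0.0062  turn 112.1 | at [ 539.9 -317.   256.2] rpy [179.9   0.   85.6] rack [-59.4  -2.2] F [-0.1 -0.3 -0.7] w 40.1 t 21.5
```

>>> {"fn": "drive_tool", "kwargs": {"deltas": "-0.007 0.003 0.006 10 0.04; -0.014 0.006 0.006 20 0.04; -0.021 0.009 0.006 30 0.04; -0.028 0.012 0.006 40 0.04; -0.035 0.015 0.006 50 0.04; -0.042 0.018 0.006 60 0.04; -0.049 0.021 0.006 70 0.04; -0.056 0.024 0.006 80 0.04; -0.063 0.027 0.006 90 0.04; -0.070 0.030 0.006 100 0.04; -0.076 0.033 0.006 110 0.04; -0.076 0.033 0.006 112 0.04"}}

```text
clock: 23.0
eef_pos: [566.9, -395.6, 248.8]
tool_rot: [3.141, -0.001, -0.461]
force: [0.9, 0.1, -0.1]
width: 40.2
```

```bash
cat > bask.py <<'E'
import sys
from h import *
def rep():
  for n2 in("top","side"):
    pp=imaging.get_image(n2);W=cloud(pp);C=pp["color"].astype(int)
    red=(C[...,0]>C[...,1]+50)
    m=(W[...,2]>98)&(W[...,2]<119)&(W[...,0]>380)&(W[...,0]<720)&(W[...,1]<-345)&(W[...,1]>-620)&~red
    n,l=cv2.connectedComponents(m.astype(np.uint8))
    for i in range(1,n):
        P=W[l==i]
        if len(P)<25: continue
        (cx,cy),(w,h),a=cv2.minAreaRect(P[:,:2].astype(np.float32))
        ev,E=np.linalg.eigh(np.cov(P[:,:2].T));d=E[:,1]
        print(n2,len(P),"c",round(cx,1),round(cy,1),"wh",round(w,1),round(h,1),"dir",round(np.degrees(np.arctan2(d[1],d[0]))%180,1),"z",P[:,2].min().round(),P[:,2].max().round())
rep()
E
python3 look.py 15; python3 bask.py;python3 - <<'E'
from h import *
go(567,-395,250,-26.5)
E
```

```text
top 104 c 567.2 -394.5 wh 8.1 60.4 dir 153.4 z 99.0 119.0
top 93 c 492.5 -473.5 wh 7.9 60.2 dir 155.0 z 101.0 119.0
side 309 c 566.6 -396.8 wh 11.7 59.4 dir 153.7 z 98.0 118.0
side 365 c 493.6 -475.5 wh 12.1 59.0 dir 155.1 z 98.0 118.0
m: 0.0005 -0.0002 -0.0011  turn 0.3 | at [ 566.5 -395.   248.9] rpy [-180.    -0.   -26.2] rack [-135.1  -34.7] F [ 0.3 -0.8  0.3] w 40.0 t 23.2
```

View pics/s15.png

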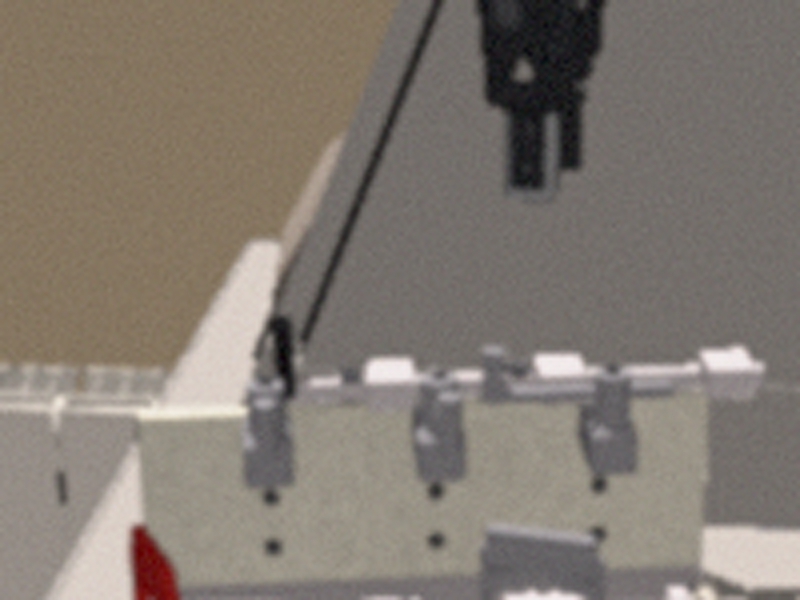

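View pics/t15.png

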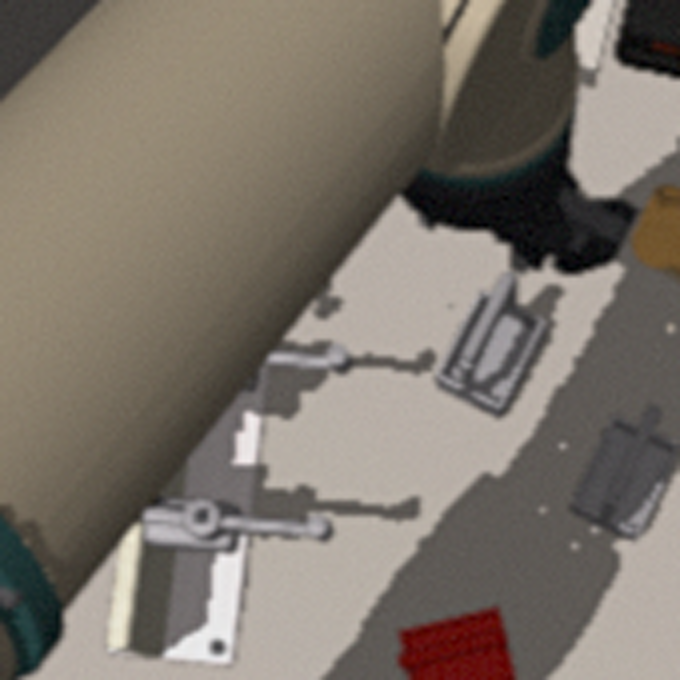

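```bash
python3 - <<'E'
from h import *
p=imaging.get_image("top")
for u,v in((318,527),(337,357),(201,518)):
    X=ray_z(p,150+u/4,120+v/4,156 if u!=201 else 143);print(X.round(1),rki(X).round(1))
go(567,-395.5,69,-26.4)
E
```

```text
[ 445.4 -310.3  156. ] [-60.   92.6]
[ 534.3 -317.9  156. ] [-60.7   3.4]
[ 451.3 -248.2  143. ] [ 2.4 91.4]
m: 0.0007 0.0001 0.1799  turn 0.1 | at [ 566.4 -395.2  248.9] rpy [-180.    -0.   -26.3] rack [-135.3  -34.6] F [-0.   1.  -0.2] w 40.2 t 23.25
```

>>> {"fn": "drive_tool", "kwargs": {"deltas": "0.0003 0 0.03 0.2 0.04; 0.0003 0 0.06 0.2 0.04; 0.0003 0 0.09 0.2 0.04; 0.0003 0 0.12 0.2 0.04; 0.0003 0 0.14 0.2 0.04; 0.0003 0 0.15 0.2 0.04; 0.0003 0 0.16 0.2 0.04; 0.0003 0 0.17 0.2 0.04; 0.0003 0 0.18 0.2 0.04; 0.0003 0 0.18 0.2 0.04"}}

```text
clock: 24.5
eef_pos: [565.9, -395.4, 67.9]
tool_rot: [-3.141, 0.002, -0.464]
force: [-0.0, 0.3, -0.3]
width: 39.6
```

```bash
python3 - <<'E'
from h import *
go(567,-395.5,69,-26.4)
p=imaging.get_image("side");save(p,"s16",(220,150,340,300),4)
E
```

```text
m: 0.0010 -0.0004 -0.0011  turn -0.2 | at [ 565.9 -395.4   67.9] rpy [-1.80e+02  1.00e-01 -2.66e+01] rack [-135.5  -34.2] F [-0.   0.3 -0.3] w 39.6 t 24.5
```

View pics/s16.png

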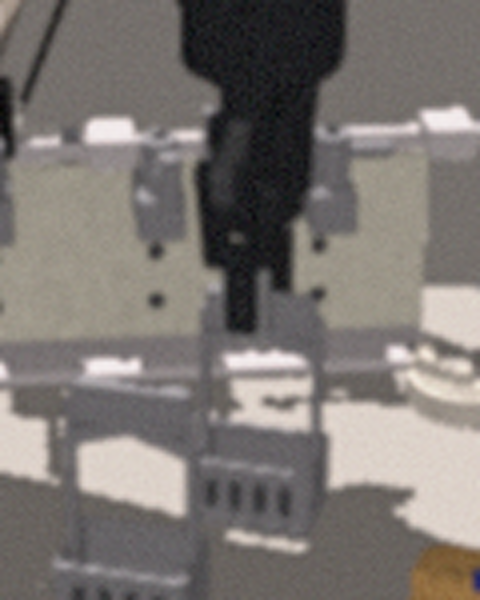

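>>> {"fn": "drive_tool", "kwargs": {"deltas": "0.001 0 0 0 0.02; 0.001 0 0 0 0.004; 0.001 0 0 0 0.004; 0.001 0 0 0 0.004; 0.001 0 0 0 0.004; 0.001 0 -0.01 0 0.004; 0.001 0 -0.02 0 0.004; 0.001 0 -0.03 0 0.004; 0.001 0 -0.03 0 0.004"}}

```text
clock: 25.68
eef_pos: [568.0, -396.7, 100.1]
tool_rot: [3.141, -0.002, -0.464]
force: [0.4, 0.2, -0.6]
width: 6.5
```

```bash
python3 - <<'E'
from h import *
go(567,-395.5,69,-26.4)
p=imaging.get_image("side");save(p,"s17",(220,150,340,300),4);V=cloud(p)
E
```

```text
m: -0.0015 -0.0006 0.0311  turn -0.2 | at [ 568.  -396.7  100.1] rpy [ 1.80e+02 -1.00e-01 -2.66e+01] rack [-136.7  -36.4] F [ 0.4  0.2 -0.6] w 6.5 t 25.68
```

View pics/s17.png

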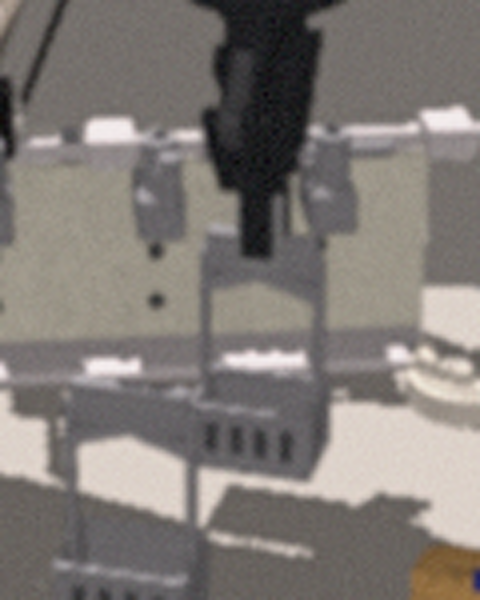

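Basket 1 is held upright, with its bail top in the pads. Raise, turn, and line up in front of hook 2.

```bash
python3 - <<'E'
from h import *
x,y=rk(-105,1);go(x,y,152,-4.4)
E
```

```text
m: -0.0461 -0.0152 -0.0526  turn -22.2 | at [ 567.6 -396.4   99.4] rpy [ 1.80e+02 -1.00e-01 -2.66e+01] rack [-136.4  -35.9] F [-0.2  0.8 -1.1] w 6.2 t 25.73
```

>>> {"fn": "drive_tool", "kwargs": {"deltas": "0 0 -0.02 0 0.004; 0 0 -0.04 0 0.004; -0.005 -0.002 -0.053 -3 0.004; -0.012 -0.004 -0.053 -7 0.004; -0.020 -0.007 -0.053 -11 0.004; -0.028 -0.010 -0.053 -15 0.004; -0.036 -0.012 -0.053 -18 0.004; -0.042 -0.014 -0.053 -21 0.004; -0.046 -0.015 -0.053 -22.2 0.004; -0.046 -0.015 -0.053 -22.2 0.004; -0.046 -0.015 -0.053 -22.2 0.004"}}

```text
clock: 27.1
eef_pos: [533.2, -362.5, 152.1]
tool_rot: [3.141, -0.0, -0.077]
force: [0.3, 0.3, -1.9]
width: 6.4
```

```bash
python3 - <<'E'
from h import *
x,y=rk(-35.5,1);go(x,y,152,-4.4)
p=imaging.get_image("side");save(p,"s18",(200,110,340,260),4);V=cloud(p)
t=imaging.get_image("top");save(t,"t18",(180,150,320,290),4);W=cloud(t)
for C in(V,W):
    a=np.radians(YR);d=C[...,:2]-T0;X=np.cos(a)*d[...,0]+np.sin(a)*d[...,1];Y=-np.sin(a)*d[...,0]+np.cos(a)*d[...,1]
    m=(X<-60)&(X>-150)&(abs(Y)<45)&(C[...,2]>70)&(C[...,2]<200)
    P=np.c_[X[m],Y[m],C[...,2][m]]
    for lo in range(70,200,10):
        s=P[(P[:,2]>=lo)&(P[:,2]<lo+10)]
        if len(s)>3:print(lo,len(s),"x",s[:,0].min().round(),s[:,0].max().round(),"y",s[:,1].min().round(),s[:,1].max().round())
    print()
E
```

```text
m: -0.0000 -0.0698 0.0001  turn -0.0 | at [ 533.2 -362.5  152.1] rpy [180.   -0.   -4.4] rack [-105.3    1. ] F [ 0.3  0.3 -1.9] w 6.4 t 27.1
80 114 x -129.0 -97.0 y -28.0 32.0
90 170 x -130.0 -81.0 y -28.0 32.0
100 287 x -131.0 -79.0 y -27.0 32.0
110 238 x -130.0 -80.0 y -28.0 32.0
120 39 x -112.0 -62.0 y -28.0 32.0
130 54 x -112.0 -60.0 y -27.0 31.0
140 57 x -110.0 -60.0 y -28.0 31.0
150 46 x -111.0 -61.0 y -27.0 31.0
160 35 x -111.0 -104.0 y -27.0 31.0
170 130 x -111.0 -101.0 y -27.0 31.0
180 144 x -116.0 -103.0 y -27.0 31.0
190 152 x -122.0 -103.0 y -27.0 29.0

80 69 x -126.0 -85.0 y -18.0 32.0
90 158 x -126.0 -84.0 y -21.0 32.0
100 24 x -126.0 -85.0 y 3.0 32.0
110 87 x -126.0 -82.0 y -9.0 32.0
120 5 x -107.0 -64.0 y 3.0 32.0
130 10 x -108.0 -61.0 y -2.0 31.0
150 6 x -107.0 -62.0 y 2.0 32.0
170 7 x -108.0 -104.0 y 11.0 32.0
180 11 x -111.0 -100.0 y 12.0 32.0
190 31 x -121.0 -100.0 y 7.0 30.0
```

View pics/s18.png

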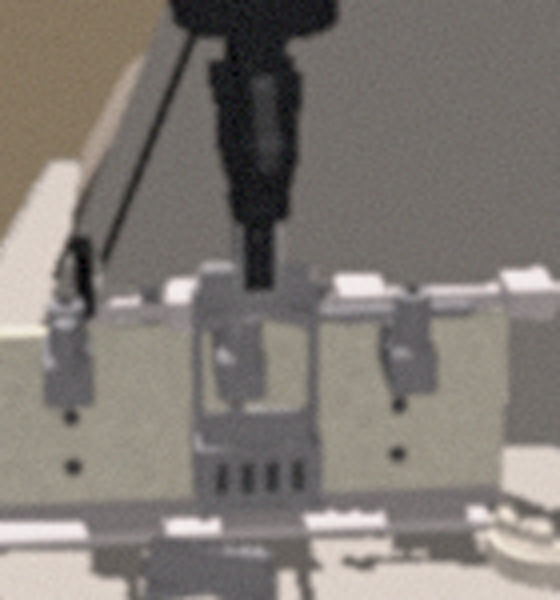

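View pics/t18.png

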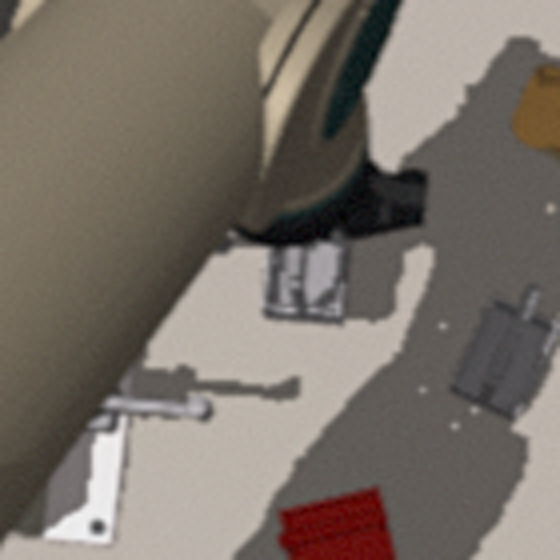

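The held basket is centred at rack (−105, 2) with its underside at z≈84. That leaves the bail under-edge at ~177, above the knob top at 156, and the box rim at 118, below the arm at 126. I'll move in over the knob to x=−36.5.

>>> {"fn": "drive_tool", "kwargs": {"deltas": "0 -0.008 0 0 0.004; 0 -0.016 0 0 0.004; 0 -0.024 0 0 0.004; 0 -0.032 0 0 0.004; 0 -0.040 0 0 0.004; 0 -0.048 0 0 0.004; 0 -0.056 0 0 0.004; 0 -0.062 0 0 0.004; 0 -0.066 0 0 0.004; 0 -0.0685 0 0 0.004; 0 -0.0685 0 0 0.004"}}

```text
clock: 28.58
eef_pos: [538.2, -293.9, 151.9]
tool_rot: [3.142, -0.0, -0.077]
force: [0.7, -0.1, -2.5]
width: 6.5
```

```bash
python3 - <<'E'
from h import *
x,y=rk(-36.5,1);go(x,y,109,-4.4)
p=imaging.get_image("side");save(p,"s19",(200,110,340,260),4)
t=imaging.get_image("top");save(t,"t19",(180,150,320,290),4)
E
```

```text
m: 0.0002 0.0000 0.0429  turn 0.0 | at [ 538.2 -293.9  151.9] rpy [180.   -0.   -4.4] rack [-36.5   1.2] F [ 0.7 -0.1 -2.5] w 6.5 t 28.57
```

View pics/s19.png

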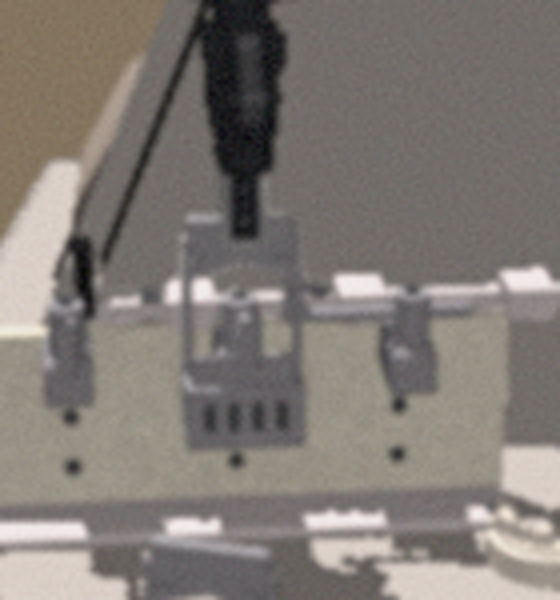

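View pics/t19.png

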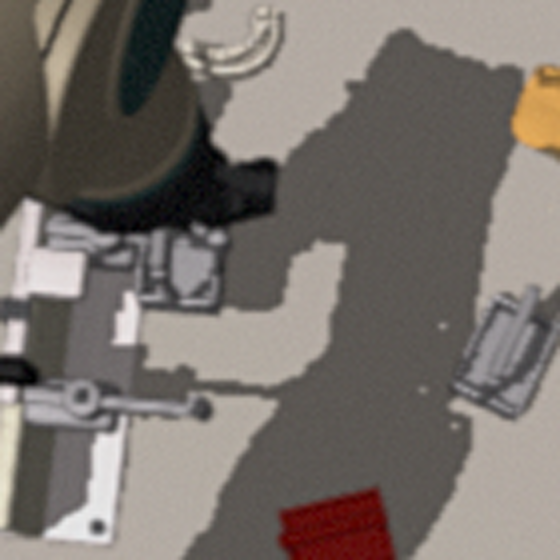

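>>> {"fn": "drive_tool", "kwargs": {"deltas": "0 0 0.006 0 0.004; 0 0 0.012 0 0.004; 0 0 0.018 0 0.004; 0 0 0.024 0 0.004; 0 0 0.030 0 0.004; 0 0 0.035 0 0.004; 0 0 0.039 0 0.004; 0 0 0.039 0 0.004"}}

```text
clock: 29.68
eef_pos: [538.0, -293.8, 112.5]
tool_rot: [-3.141, 0.0, -0.077]
force: [0.3, -0.2, -1.7]
width: 6.2
```

>>> {"fn": "drive_tool", "kwargs": {"deltas": "0 0 0.001 0 0.004; 0 0 0.002 0 0.004; 0 0 0.003 0 0.004; 0 0 0.003 0 0.004"}}

```text
clock: 30.18
eef_pos: [538.6, -294.1, 111.1]
tool_rot: [3.141, -0.001, -0.077]
force: [-1.3, 0.7, 5.7]
width: 6.0
```

```bash
python3 - <<'E'
from h import *
x,y=rk(-36.5,1);go(x,y,109,-4.4)
p=imaging.get_image("side");save(p,"s20",(200,110,340,260),4)
E
```

```text
m: -0.0002 -0.0002 0.0021  turn 0.0 | at [ 538.6 -294.1  111.1] rpy [ 1.8e+02 -1.0e-01 -4.4e+00] rack [-36.7   0.8] F [-1.3  0.7  5.7] w 6.0 t 30.18
```

View pics/s20.png

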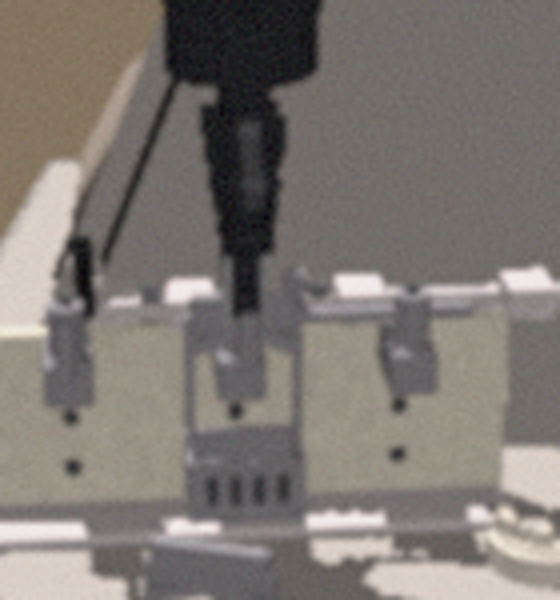

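It rests on the hook (upward force 5.7 N). Unload, open slightly, lift.

>>> {"fn": "drive_tool", "kwargs": {"deltas": "0 0 -0.002 0 0.004; 0 0 -0.002 0 0.008; 0 0 -0.002 0 0.012; 0 0 -0.002 0 0.012; 0 0 -0.006 0 0.012; 0 0 -0.012 0 0.012; 0 0 -0.020 0 0.012; 0 0 -0.030 0 0.012; 0 0 -0.045 0 0.012; 0 0 -0.060 0 0.012; 0 0 -0.075 0 0.012; 0 0 -0.09 0 0.012"}}

```text
clock: 31.72
eef_pos: [538.3, -293.9, 201.1]
tool_rot: [3.141, -0.0, -0.077]
force: [0.4, -0.4, -1.2]
width: 11.9
```

```bash
python3 - <<'E'
from h import *
go(492.7,-474,250,-25)
p=imaging.get_image("side");save(p,"s21",(200,110,340,260),4)
E
```

```text
m: -0.0317 0.1830 -0.0489  turn 20.6 | at [ 538.3 -293.9  201.1] rpy [180.   -0.   -4.4] rack [-36.5   1.2] F [ 0.4 -0.4 -1.2] w 11.9 t 31.73
```

View pics/s21.png

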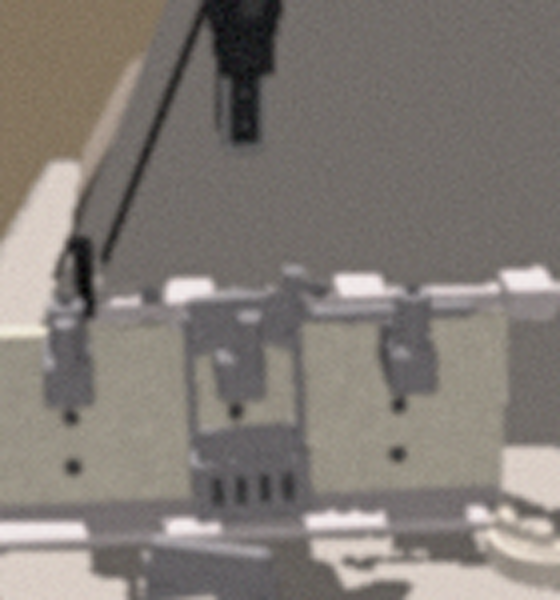

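Basket 1 hangs on hook 2. On to basket 2.

>>> {"fn": "drive_tool", "kwargs": {"deltas": "-0.002 0.012 -0.03 0 0.04; -0.006 0.035 -0.049 3 0.04; -0.010 0.060 -0.049 6 0.04; -0.015 0.085 -0.049 9 0.04; -0.020 0.110 -0.049 12 0.04; -0.024 0.135 -0.049 15 0.04; -0.028 0.160 -0.049 18 0.04; -0.032 0.183 -0.049 20.6 0.04; -0.032 0.183 -0.049 20.6 0.04; -0.032 0.183 -0.049 20.6 0.04"}}

```text
clock: 33.02
eef_pos: [493.0, -472.7, 248.7]
tool_rot: [-3.14, 0.0, -0.435]
force: [-0.5, -0.1, 0.6]
width: 40.0
```

```bash
python3 bask.py;python3 look.py 22; python3 - <<'E'
from h import *
go(492.9,-474.3,69,-25)
E
```

```text
side 367 c 493.0 -476.8 wh 10.5 58.9 dir 154.8 z 98.0 118.0
m: 0.0005 0.0015 0.1800  turn 0.1 | at [ 493.1 -472.7  249. ] rpy [-180.    -0.   -24.9] rack [-218.3   32.5] F [ 0.7  0.4 -0.5] w 39.9 t 33.23
```

View pics/t22.png

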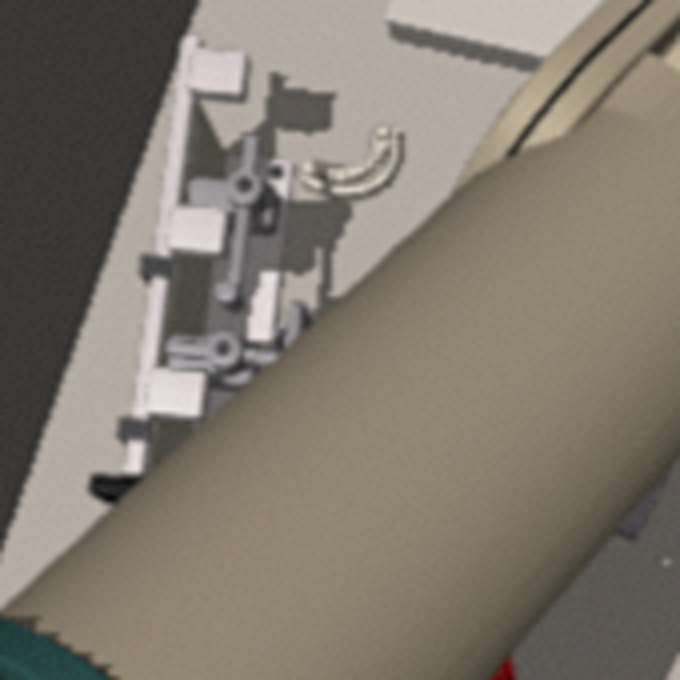

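>>> {"fn": "drive_tool", "kwargs": {"deltas": "0.0005 0.002 0.03 0 0.04; 0.0005 0.002 0.06 0 0.04; 0.0005 0.002 0.09 0 0.04; 0.0005 0.002 0.12 0 0.04; 0.0005 0.002 0.14 0 0.04; 0.0005 0.002 0.155 0 0.04; 0.0005 0.002 0.168 0 0.04; 0.0005 0.002 0.18 0 0.04; 0.0005 0.002 0.18 0 0.04"}}

```text
clock: 34.35
eef_pos: [491.5, -475.5, 67.9]
tool_rot: [-3.141, 0.001, -0.436]
force: [-0.1, -0.5, -0.4]
width: 40.0
```

```bash
python3 - <<'E'
from h import *
go(492.9,-475,69,-25)
p=imaging.get_image("side");save(p,"s23",(190,150,330,310),4)
E
```

```text
m: 0.0011 -0.0010 -0.0011  turn 0.0 | at [ 491.5 -475.5   67.9] rpy [-1.8e+02  1.0e-01 -2.5e+01] rack [-221.1   33.9] F [-0.1 -0.5 -0.4] w 40.0 t 34.35
```

View pics/s23.png

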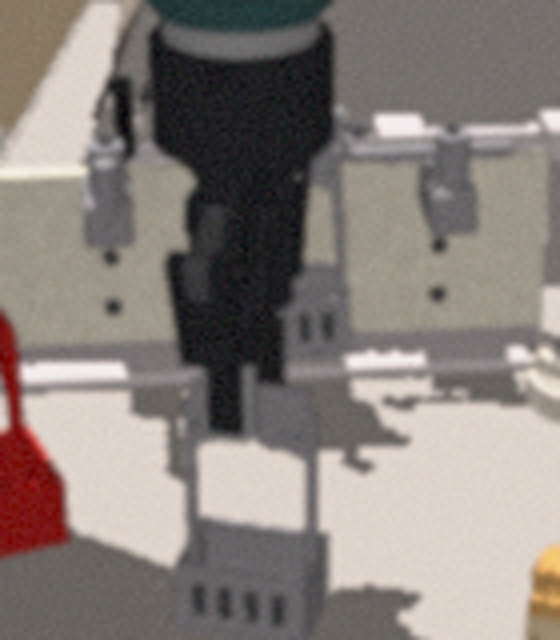

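>>> {"fn": "drive_tool", "kwargs": {"deltas": "0.001 -0.001 0 0 0.02; 0.001 -0.001 0 0 0.004; 0.001 -0.001 0 0 0.004; 0.001 -0.001 0 0 0.004; 0.001 -0.001 0 0 0.004; 0.001 -0.001 -0.01 0 0.004; 0.001 -0.001 -0.02 0 0.004; 0.001 -0.001 -0.03 0 0.004; 0.001 -0.001 -0.055 0 0.004; 0.001 -0.001 -0.08 0 0.004; 0.001 -0.001 -0.085 0 0.004; 0.001 -0.001 -0.085 0 0.004"}}

```text
clock: 35.9
eef_pos: [493.0, -475.4, 153.7]
tool_rot: [3.142, 0.0, -0.436]
force: [0.2, 1.0, -1.1]
width: 6.2
```

```bash
python3 - <<'E'
from h import *
x,y=rk(-105,91);go(x,y,152,-4.4)
p=imaging.get_image("side");save(p,"s24",(190,110,340,270),4)
p=imaging.get_image("top");save(p,"t24",(150,120,320,290),4)
E
```

```text
m: -0.0956 -0.0879 0.0017  turn -20.6 | at [ 493.  -475.4  153.7] rpy [180.   0. -25.] rack [-220.9   32.3] F [ 0.2  1.  -1.1] w 6.2 t 35.9
```

View pics/s24.png

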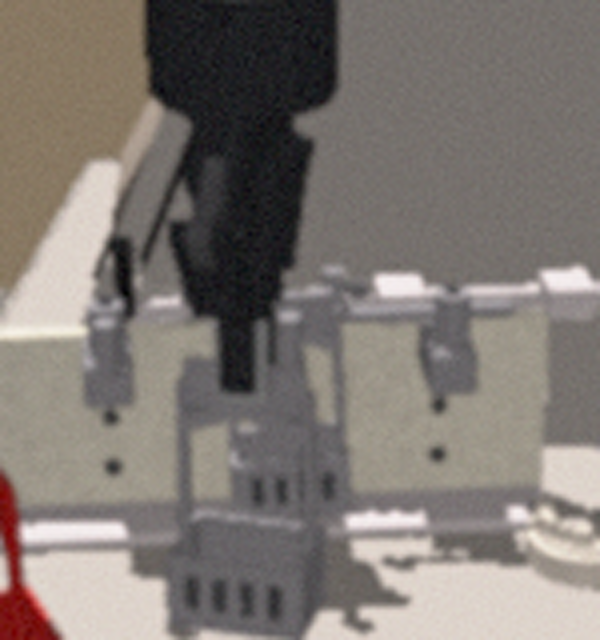

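View pics/t24.png

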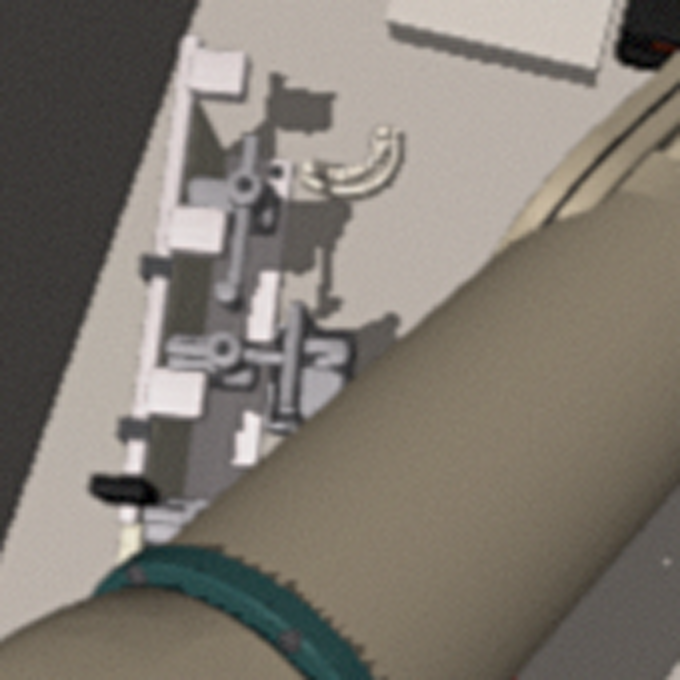

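Basket 1 hangs square on hook 2, and basket 2 is in the gripper. Line up before hook 1.

>>> {"fn": "drive_tool", "kwargs": {"deltas": "-0.008 -0.007 0 0 0.004; -0.018 -0.016 0 -2 0.004; -0.028 -0.026 0 -5 0.004; -0.040 -0.037 0 -8 0.004; -0.052 -0.048 0 -11 0.004; -0.064 -0.059 0 -14 0.004; -0.076 -0.070 0 -17 0.004; -0.086 -0.080 0 -19 0.004; -0.0955 -0.088 0.001 -20.6 0.004; -0.0955 -0.088 0.001 -20.6 0.004; -0.0955 -0.088 0.001 -20.6 0.004"}}

```text
clock: 37.38
eef_pos: [444.1, -356.0, 152.9]
tool_rot: [3.141, -0.001, -0.077]
force: [-0.2, 0.1, -0.4]
width: 6.3
```

```bash
python3 - <<'E'
from h import *
x,y=rk(-36.5,91);go(x,y,152,-4.4)
p=imaging.get_image("side");save(p,"s25",(160,110,310,260),4);V=cloud(p)
t=imaging.get_image("top");save(t,"t25",(180,150,320,290),4);W=cloud(t)
for C in(V,W):
    a=np.radians(YR);d=C[...,:2]-T0;X=np.cos(a)*d[...,0]+np.sin(a)*d[...,1];Y=-np.sin(a)*d[...,0]+np.cos(a)*d[...,1]
    m=(X<-75)&(X>-150)&(abs(Y-91)<45)&(C[...,2]>70)&(C[...,2]<200)
    P=np.c_[X[m],Y[m],C[...,2][m]]
    for lo in range(70,200,10):
        s=P[(P[:,2]>=lo)&(P[:,2]<lo+10)]
        if len(s)>3:print(lo,len(s),"x",s[:,0].min().round(),s[:,0].max().round(),"y",s[:,1].min().round(),s[:,1].max().round())
    print()
E
```

```text
m: -0.0007 -0.0692 0.0009  turn -0.0 | at [ 444.1 -356.   152.9] rpy [180.   -0.   -4.4] rack [-105.7   90.3] F [-0.2  0.1 -0.4] w 6.3 t 37.38
80 103 x -130.0 -122.0 y 61.0 120.0
90 160 x -132.0 -82.0 y 61.0 121.0
100 281 x -131.0 -82.0 y 63.0 121.0
110 261 x -131.0 -81.0 y 62.0 120.0
120 27 x -112.0 -104.0 y 62.0 120.0
130 27 x -111.0 -104.0 y 61.0 121.0
140 25 x -112.0 -104.0 y 61.0 121.0
150 25 x -111.0 -105.0 y 63.0 120.0
160 32 x -111.0 -105.0 y 62.0 120.0
170 134 x -111.0 -103.0 y 62.0 121.0
180 151 x -118.0 -104.0 y 62.0 121.0
190 153 x -124.0 -103.0 y 62.0 120.0

80 24 x -126.0 -90.0 y 88.0 122.0
90 72 x -126.0 -87.0 y 91.0 122.0
100 11 x -127.0 -87.0 y 108.0 122.0
110 39 x -127.0 -87.0 y 92.0 122.0
120 8 x -124.0 -96.0 y 120.0 122.0
140 4 x -108.0 -102.0 y 119.0 122.0
180 5 x -109.0 -105.0 y 117.0 121.0
190 10 x -108.0 -101.0 y 115.0 121.0
```

View pics/s25.png

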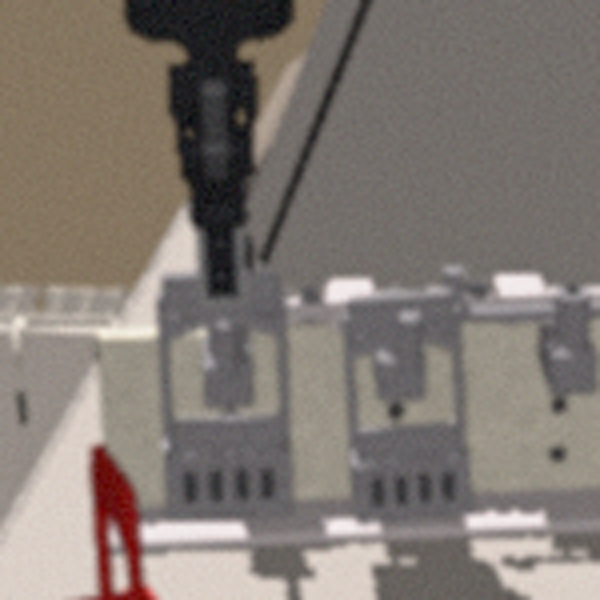

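View pics/t25.png

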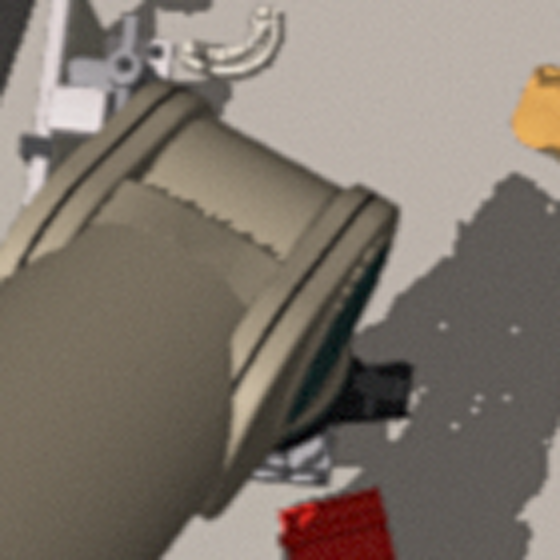

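Same pose relative to the hook as the first basket. Move in.

>>> {"fn": "drive_tool", "kwargs": {"deltas": "0 -0.008 0 0 0.004; 0 -0.016 0 0 0.004; 0 -0.024 0 0 0.004; 0 -0.032 0 0 0.004; 0 -0.040 0 0 0.004; 0 -0.048 0 0 0.004; 0 -0.056 0 0 0.004; 0 -0.062 0 0 0.004; 0 -0.066 0 0 0.004; 0 -0.069 0 0 0.004; 0 -0.069 0 0 0.004"}}

```text
clock: 38.85
eef_pos: [449.2, -286.4, 152.8]
tool_rot: [3.142, -0.0, -0.076]
force: [0.3, -0.0, -2.1]
width: 6.0
```

```bash
python3 - <<'E'
from h import *
x,y=rk(-36.5,91);go(x,y,112,-4.4)
p=imaging.get_image("side");save(p,"s26",(160,110,310,260),4)
E
```

```text
m: -0.0004 0.0006 0.0408  turn 0.0 | at [ 449.2 -286.4  152.8] rpy [180.   -0.   -4.4] rack [-35.9  90.6] F [ 0.3 -0.  -2.1] w 6.0 t 38.85
```

View pics/s26.png

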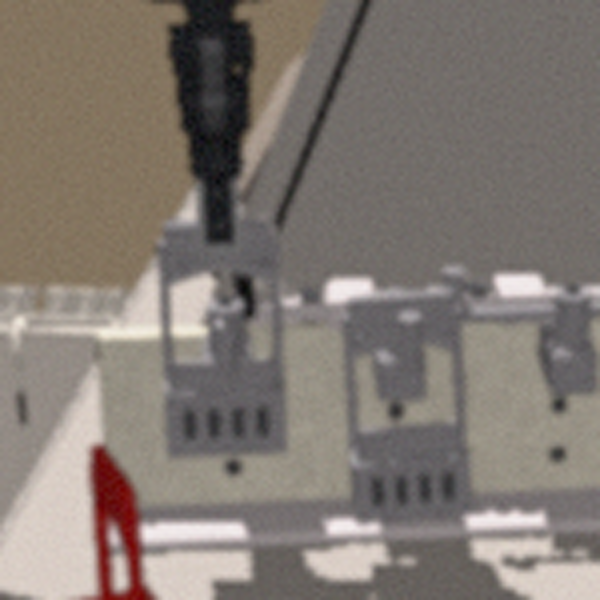

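>>> {"fn": "drive_tool", "kwargs": {"deltas": "0 0.0005 0.006 0 0.004; 0 0.0005 0.012 0 0.004; 0 0.0005 0.018 0 0.004; 0 0.0005 0.024 0 0.004; 0 0.0005 0.030 0 0.004; 0 0.0005 0.036 0 0.004; 0 0.0005 0.041 0 0.004; 0 0.0005 0.042 0 0.004; 0 0.0005 0.043 0 0.004; 0 0.0005 0.043 0 0.004"}}

```text
clock: 40.15
eef_pos: [449.2, -287.1, 111.1]
tool_rot: [3.141, -0.0, -0.077]
force: [-2.1, 2.4, 10.7]
width: 5.9
```

```bash
python3 - <<'E'
from h import *
x,y=rk(-36.5,91);go(x,y,112,-4.4)
p=imaging.get_image("side");save(p,"s27",(160,110,310,260),4)
E
```

```text
m: -0.0004 -0.0001 -0.0009  turn 0.0 | at [ 449.2 -287.1  111.1] rpy [180.   -0.   -4.4] rack [-36.6  90.6] F [-2.1  2.4 10.7] w 5.9 t 40.15
```

View pics/s27.png

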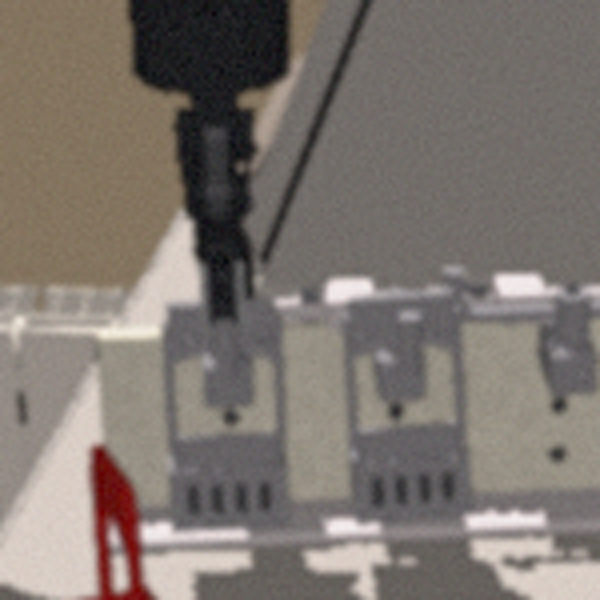

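It is resting at the same height as the first. Unload, open slightly, lift.

>>> {"fn": "drive_tool", "kwargs": {"deltas": "0 0 -0.003 0 0.004; 0 0 -0.003 0 0.008; 0 0 -0.003 0 0.012; 0 0 -0.003 0 0.012; 0 0 -0.006 0 0.012; 0 0 -0.012 0 0.012; 0 0 -0.020 0 0.012; 0 0 -0.030 0 0.012; 0 0 -0.050 0 0.012; 0 0 -0.070 0 0.012; 0 0 -0.09 0 0.012; 0 0 -0.11 0 0.012"}}

```text
clock: 41.7
eef_pos: [449.1, -287.4, 221.3]
tool_rot: [3.141, -0.001, -0.077]
force: [-0.1, -0.0, 0.3]
width: 12.0
```

```bash
python3 - <<'E'
from h import *
x,y=rk(38,80.3);go(x,y,222,85.6)
p=imaging.get_image("side");save(p,"s28",(160,110,310,260),4)
E
```

```text
m: 0.0104 -0.0749 -0.0007  turn -90.0 | at [ 449.1 -287.4  221.3] rpy [180.   -0.   -4.4] rack [-36.9  90.7] F [-0.1 -0.   0.3] w 12.0 t 41.7
```

View pics/s28.png

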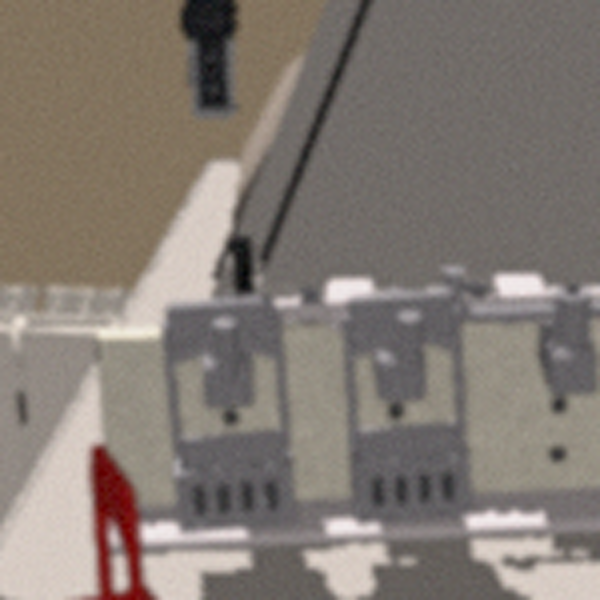

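Both baskets hang. Next is the lock grip.

>>> {"fn": "drive_tool", "kwargs": {"deltas": "0 -0.002 0 -9 0.026; 0.001 -0.006 0 -18 0.026; 0.002 -0.010 0 -28 0.026; 0.003 -0.015 0 -38 0.026; 0.004 -0.022 0 -48 0.026; 0.005 -0.030 0 -58 0.026; 0.006 -0.040 0 -68 0.026; 0.008 -0.052 0 -78 0.026; 0.010 -0.064 0 -88 0.026; 0.0104 -0.075 0 -90 0.026; 0.0104 -0.075 0 -90 0.026; 0.0104 -0.075 0 -90 0.026"}}

```text
clock: 43.25
eef_pos: [465.1, -213.7, 219.9]
tool_rot: [-3.142, 0.001, 1.492]
force: [1.1, -0.7, -0.0]
width: 26.3
```

```bash
python3 - <<'E'
from h import *
x,y=rk(38,80.3);go(x,y,102,85.6)
p=imaging.get_image("side");save(p,"s29",(150,70,300,220),4)
p=imaging.get_image("top");save(p,"t29",(150,120,320,290),4)
E
```

```text
m: 0.0001 0.0001 0.1179  turn -0.1 | at [ 465.1 -213.7  219.9] rpy [-180.     0.    85.5] rack [37.9 80.4] F [ 1.1 -0.7 -0. ] w 26.3 t 43.25
```

View pics/s29.png

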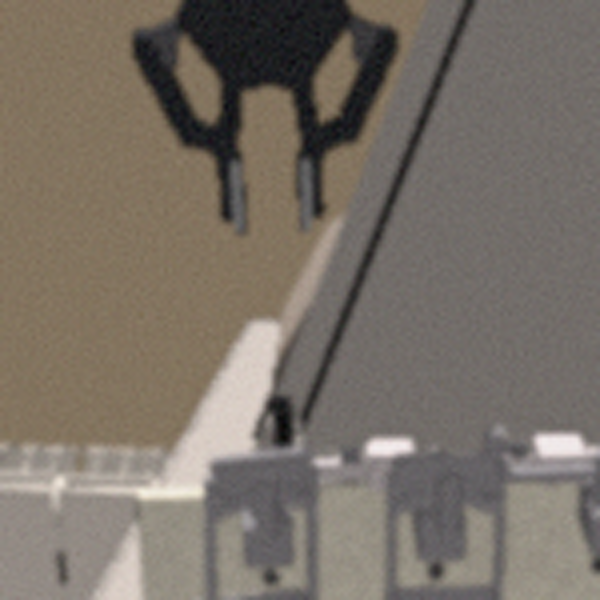

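View pics/t29.png

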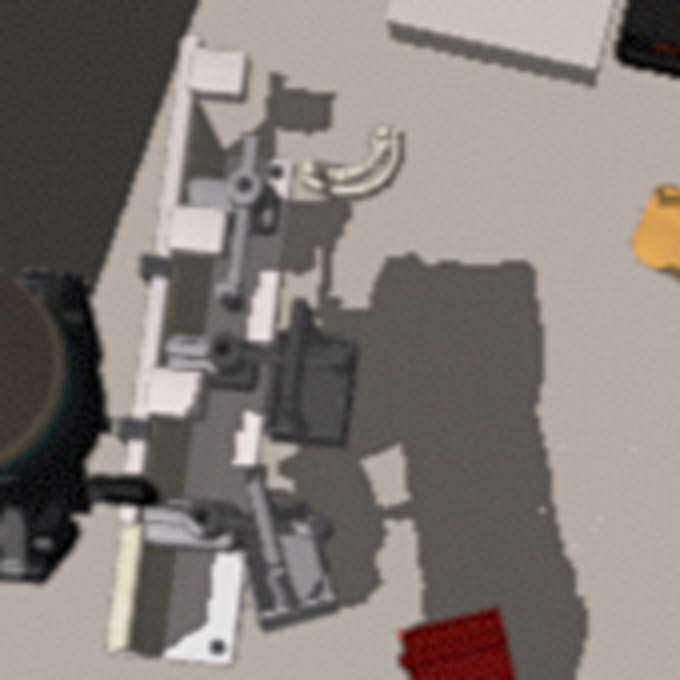

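Both baskets hang on their hooks; the one on hook 1 is turned about 20° around the vertical, well clear of the grip path. The jaws are centred on the grip, so I'll descend.

>>> {"fn": "drive_tool", "kwargs": {"deltas": "0 0 0.02 0 0.026; 0 0 0.04 0 0.026; 0 0 0.06 0 0.026; 0 0 0.075 0 0.026; 0 0 0.09 0 0.026; 0 0 0.10 0 0.026; 0 0 0.11 0 0.026; 0 0 0.118 0 0.026; 0 0 0.118 0 0.016; 0 0 0.118 0 0.016"}}

```text
clock: 44.6
eef_pos: [465.6, -213.1, 102.1]
tool_rot: [3.141, 0.0, 1.494]
force: [0.1, 0.0, -0.1]
width: 15.5
```

```bash
python3 - <<'E'
from h import *
x,y=rk(38,127);go(x,y,102,85.6)
p=imaging.get_image("side");save(p,"s30",(150,70,300,220),4)
E
```

```text
m: -0.0004 -0.0471 0.0001  turn 0.0 | at [ 465.6 -213.1  102.1] rpy [180.    0.   85.6] rack [38.5 79.9] F [ 0.1  0.  -0.1] w 15.5 t 44.6
```

View pics/s30.png

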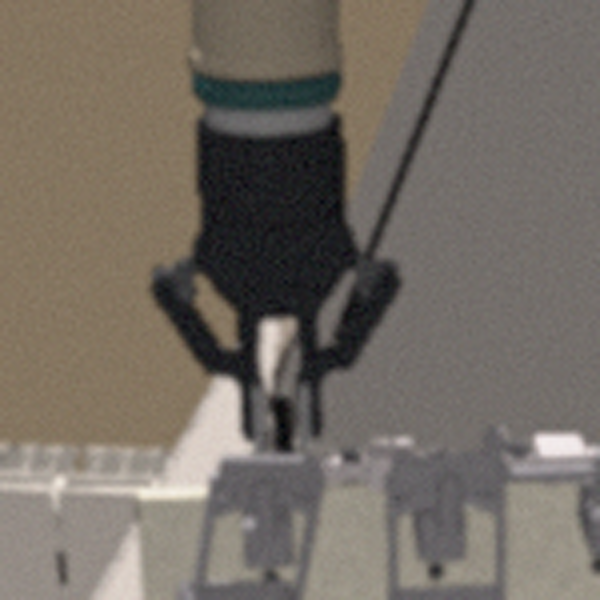

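>>> {"fn": "drive_tool", "kwargs": {"deltas": "0 -0.005 0 0 0.016; 0 -0.010 0 0 0.016; 0 -0.015 0 0 0.016; 0 -0.020 0 0 0.016; 0 -0.025 0 0 0.016; 0 -0.030 0 0 0.016; 0 -0.035 0 0 0.016; 0 -0.040 0 0 0.016; 0 -0.044 0 0 0.016; 0 -0.047 0 0 0.016; 0 -0.049 0 0 0.016; 0 -0.049 0 0 0.016"}}

```text
clock: 46.15
eef_pos: [419.8, -209.5, 102.2]
tool_rot: [3.135, -0.0, 1.495]
force: [7.1, 0.6, -5.4]
width: 16.0
```

>>> {"fn": "drive_tool", "kwargs": {"deltas": "0 -0.001 0 0 0.016; 0 -0.002 0 0 0.016; 0 -0.002 0 0 0.016"}}

```text
clock: 46.52
eef_pos: [419.9, -209.5, 102.3]
tool_rot: [3.131, -0.001, 1.495]
force: [11.5, -0.1, -9.1]
width: 15.8
```

```bash
python3 - <<'E'
from h import *
x,y=rk(38,127);go(x,y,102,85.6)
p=imaging.get_image("side");save(p,"s31",(150,110,300,260),4)
E
```

```text
m: -0.0006 -0.0013 0.0003  turn 0.1 | at [ 419.9 -209.5  102.3] rpy [179.4  -0.   85.7] rack [ 38.6 125.7] F [11.5 -0.1 -9.1] w 15.8 t 46.52
```

View pics/s31.png

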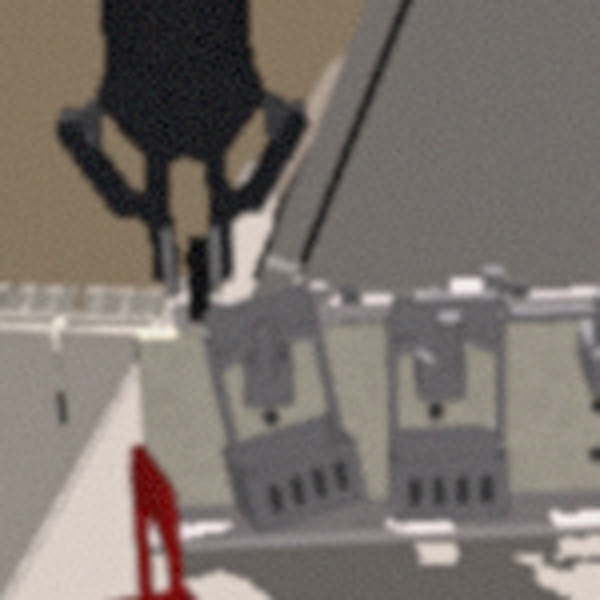

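The bar is against its home stop: force 11.5 N and the grip back at its original place. The basket on hook 1 is swaying and should settle. Back off, lift away, and let it settle.

>>> {"fn": "drive_tool", "kwargs": {"deltas": "0 0.003 0 0 0.016; 0 0.006 0 0 0.018; 0 0.006 -0.02 0 0.018; 0 0.006 -0.04 0 0.018; 0 0.006 -0.07 0 0.018; 0 0.006 -0.10 0 0.018; 0 0.006 -0.13 0 0.018; -0.02 -0.01 -0.15 0 0.018; -0.04 -0.04 -0.15 0 0.018; -0.06 -0.06 -0.15 0 0.018; -0.06 -0.06 -0.15 0 0.018; -0.06 -0.06 -0.15 0 0.018"}}

```text
clock: 48.08
eef_pos: [349.9, -263.8, 251.7]
tool_rot: [-3.141, -0.001, 1.494]
force: [0.3, 0.3, 1.0]
width: 17.8
```

```bash
python3 - <<'E'
from h import *
go(300,-600,252,14.7)
p=imaging.get_image("side");save(p,"s32",(150,110,300,260),4)
E
```

```text
m: -0.3390 -0.0241 -0.0003  turn 70.9 | at [ 349.9 -263.8  251.7] rpy [-180.    -0.    85.6] rack [-21.  191.4] F [0.3 0.3 1. ] w 17.8 t 48.08
```

View pics/s32.png

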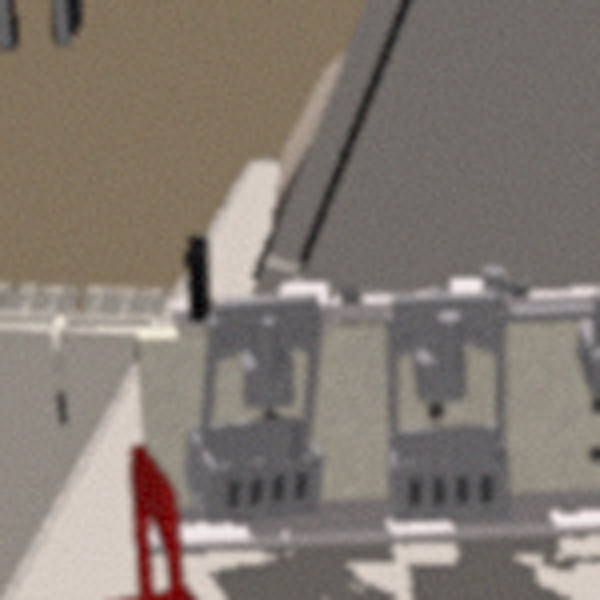

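>>> {"fn": "drive_tool", "kwargs": {"deltas": "-0.03 -0.002 0 6 0.03; -0.06 -0.004 0 12 0.03; -0.09 -0.006 0 18 0.03; -0.12 -0.008 0 24 0.03; -0.15 -0.010 0 30 0.03; -0.18 -0.012 0 36 0.03; -0.21 -0.014 0 42 0.03; -0.24 -0.017 0 48 0.03; -0.27 -0.020 0 54 0.03; -0.30 -0.022 0 60 0.03; -0.325 -0.024 0 66 0.03; -0.34 -0.024 0 70 0.03"}}

```text
clock: 49.62
eef_pos: [300.8, -602.0, 251.0]
tool_rot: [-3.141, 0.0, 0.271]
force: [0.3, 0.2, 0.8]
width: 30.5
```

>>> {"fn": "drive_tool", "kwargs": {"deltas": "0 0 0 0 0.03; 0 0 0 0 0.03; 0 0 0 0 0.03; 0 0 0 0 0.03; 0 0 0 0 0.03; 0 0 0 0 0.03; 0 0 0 0 0.03; 0 0 0 0 0.03; 0 0 0 0 0.03; 0 0 0 0 0.03; 0 0 0 0 0.03; 0 0 0 0 0.03"}}

```text
clock: 51.12
eef_pos: [300.0, -601.5, 251.8]
tool_rot: [3.142, -0.0, 0.273]
force: [0.9, -0.2, 0.1]
width: 30.0
```

```bash
python3 look.py 33; python3 - <<'E'
from h import *
p=imaging.get_image("top");d=np.load("c0.npz")
for c in (p,):
    for dd in models.landmark_of(c,"lock_grip")[:2]: print(dd["point"],round(dd["score"],2))
# black grip blob compare
C=p["color"].astype(int);m=(C.max(-1)<45)[240:285,160:200];ys,xs=np.nonzero(m);print("now",xs.mean()+160,ys.mean()+240,len(xs))
C=d["pc"].astype(int);m=(C.max(-1)<45)[240:285,160:200];ys,xs=np.nonzero(m);print("home0",xs.mean()+160,ys.mean()+240,len(xs))
# model displacement via diff
D=np.abs(p["color"].astype(int)-d["pc"]).sum(-1)
for n,(u,v) in dict(white=(239,164),wax=(319,180),ivory=(367,254),tan=(354,205),red1=(264,284),red2=(346,299)).items(): print(n,D[v-12:v+12,u-12:u+12].mean().round(1))
E
```

```text
[176.9, 261.7] 0.84
[228.2, 251.4] 0.42
now 178.60759493670886 263.873417721519 79
home0 178.8875 263.4125 80
white 21.1
wax 20.3
ivory 24.0
tan 20.1
red1 17.0
red2 42.2
```

View pics/t33.png

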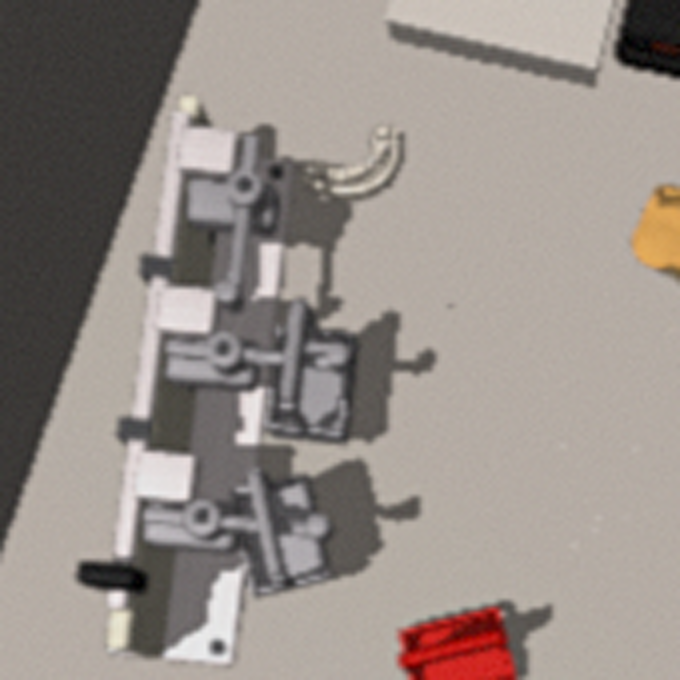

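View pics/s33.png

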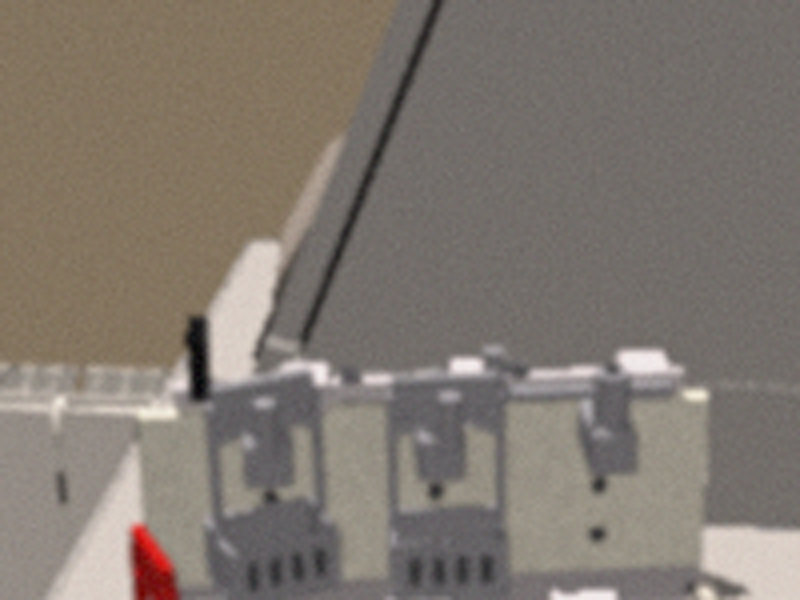

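>>> {"fn": "drive_tool", "kwargs": {"deltas": "0 0 0 0 0.03; 0 0 0 0 0.03; 0 0 0 0 0.03; 0 0 0 0 0.03; 0 0 0 0 0.03; 0 0 0 0 0.03; 0 0 0 0 0.03; 0 0 0 0 0.03; 0 0 0 0 0.03; 0 0 0 0 0.03; 0 0 0 0 0.03; 0 0 0 0 0.03"}}

```text
clock: 52.82
eef_pos: [300.0, -601.6, 251.8]
tool_rot: [3.142, -0.0, 0.272]
force: [0.6, -0.4, 0.9]
width: 30.0
```

>>> {"fn": "drive_tool", "kwargs": {"deltas": "0 0 0 0 0.03; 0 0 0 0 0.03; 0 0 0 0 0.03; 0 0 0 0 0.03; 0 0 0 0 0.03; 0 0 0 0 0.03; 0 0 0 0 0.03; 0 0 0 0 0.03; 0 0 0 0 0.03; 0 0 0 0 0.03; 0 0 0 0 0.03; 0 0 0 0 0.03"}}

```text
clock: 54.32
eef_pos: [300.0, -601.5, 251.8]
tool_rot: [-3.142, -0.0, 0.272]
force: [0.5, -0.3, 0.7]
width: 30.1
```

```bash
python3 - <<'E'
from h import *
s=imaging.get_image("side");save(s,"s34",(150,90,350,240),4)
p=imaging.get_image("top");save(p,"t34");d=np.load("c0.npz")
for i in range(3):
    V=cloud(imaging.get_image("side"));print(V[225:236,205:232,2].min(), V[160:240,190:240,2][...].shape)
E
```

```text
nan (80, 50)
48.34861564443787 (80, 50)
nan (80, 50)
```

View pics/s34.png

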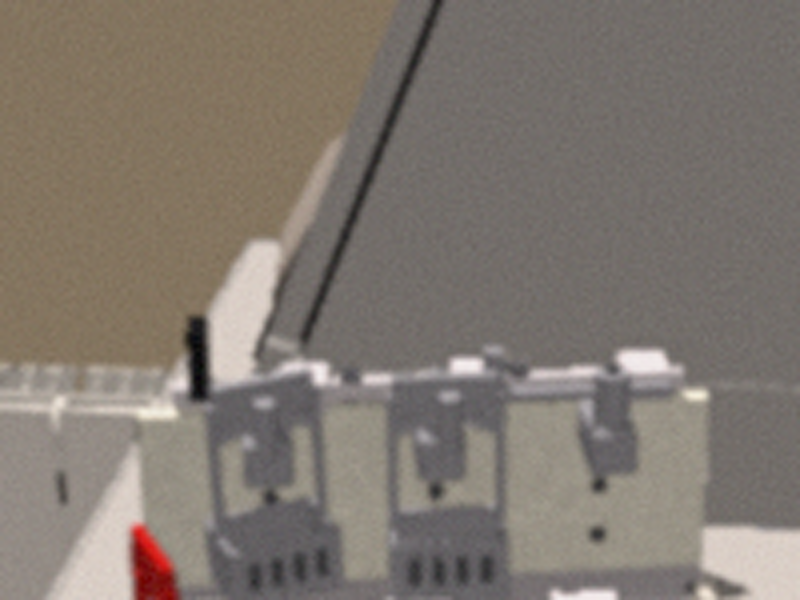

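View pics/t34.png

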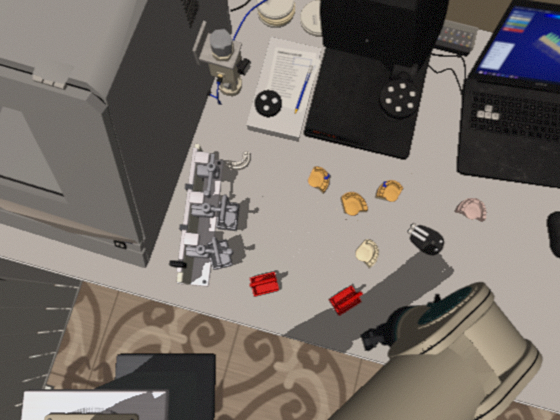

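```bash
python3 -c "
from h import *
print(ctrl.finish_job(), ctrl.read_state()['clock'])"
```

```text
the job is handed in; nothing more can be done
the job is handed in; nothing more can be done
```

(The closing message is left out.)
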